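# Set out the kit for a power-supply build

### The arm

A 7-joint arm with a two-finger parallel gripper is mounted at the origin on the work surface. World frame = base frame: x ahead of the robot, y to its left, z up, the work surface at z = 0. Lengths are in m, angles in rad, forces in N, time in s.
With the tool pointing down it reaches from about 0.35 to 0.9 m from the base axis. Payload 19.9 kg.
Tool frame: the origin (TCP) lies midway between the tips of the shut fingers; the grasp point (between the pads) lies 19 mm behind it; z points along the fingers, x is the direction in which the jaws open and shut, and the axes are right-handed (so a half turn about z gives the same grasp; the last joint's range is limited). The gripper opens to 94 mm and grips with 3 to 60 N. Pads are 16 mm wide; open, the fingers measure 119 mm over their backs; the gripper's body (75 mm by 177 mm) begins 78 mm behind the grasp point.
Start: joints at [-1.339, 0.417, -0.01, 1.614, 0.005, 1.111, -0.053], TCP at [0.168, 0.602, 0.168] pointing down, gripper open.
Joint ranges: [-2.81, 2.81], [-0.39, 2.02], [-1.27, 1.25], [0.06, 2.57], [-1.19, 4.33], [0.19, 2], [-2.82, 2.82]. Speed limits (rad/s): [1.89, 1.89, 2.39, 2.39, 3.01, 3.01, 3.01].

### API

Orientations are given as [roll, pitch, yaw] about the fixed x, y, z axes, in that order (R = Rz(yaw) Ry(pitch) Rx(roll)).
In Python, from workcell import ctrl gives the robot as it stands.
- The arm moves only by the shell command python3 -m pendant 'ROWS'. ROWS is JSON, a list of rows, each a list of 7 numbers: the turn, a rotation vector about the tool's x, y, z in degrees, then the shift along the tool's x, y, z in m, then the closure in counts, from 0 (fully open) to 255 (shut). A call has 1 to 10 rows; each row shifts and turns the commanded pose from where the row before left it, along the tool's axes as they then stand; what a row does not reach is not made up. A row lasts 1/8 s, in which the tool goes at most 62.5 mm and 10.7 degrees, less where a joint would pass 70% of its speed; a pose out of reach is approached as far as the arm can. A call with a gripper value outside its range is refused whole. The fingers move at their own pace and stop on an object; the grip force is fixed at half the most. Time passes only in rows, so rows that do not move let the fingers close. It gives the time, the measured TCP pose, the force and the opening at its end, in the units of the state.
- ctrl.observe(): the state, without advancing time (a new reading comes with each control period).
- ctrl.grab_frame(name): name is "scene" or "side" or "wrist"; returns the picture (400x640x3 uint8, red, green, blue); there is no depth.
- ctrl.camera_info(name): a dict with "camera_matrix" (3x3 intrinsics, pixels), "xyz" and "attitude" of the camera in the world; the wrist camera has in their place "mount" (4x4, takes a point from camera to tool coordinates, whose origin is the TCP and whose axes are the tool frame's). Camera axes: x right, y down, z forward; pixel columns grow to the right and rows downward; lengths in m; the calibration is good to about 2 mm. A picture is of the moment at which its call begins: read the wrist's pose just before it. camera_info takes no time and is no camera call.
- ctrl.job_done(): hands the job in, once; it reports no verdict.
The state is a dict: "time_s": time; "q": joint angles; "qvel": joint speeds; "joint_torque": joint torques, N m; "position": TCP position; "tcp_rot": TCP orientation; "contact_force": force on the tool from outside, world axes, zero at the start; "wrist_torque": the same for the moment, N m; "grip_width": finger opening in m.
Only numpy, scipy, OpenCV 4.12 (cv2) and the standard library are available. Lean on these libraries where they do the work, as an engineer would, in place of code of your own. Each camera call takes 0.05 s, during which the arm holds its last target.

### The job

Set out the bench for the next power-supply build: stand each of the three round capacitors upright in the parts cup of its size (largest in the widest cup, medium in the medium, smallest in the narrowest), and lay the board with the heat sink on the sloping stand, heat sink up, square, with a long edge resting against the ledge and no part hanging over the stand's sides. Set things down gently, never dropping them, and leave the transformer and the relay where they are. The order is free.

Things in the scene. Friction and masses are not known exactly. Their poses are not given: they have to be found in the camera images.
- cap_large: the large capacitor: black upright cylinder with a bright metal top, 38 mm diameter, 56 mm high, about 100 g, loose, standing on the bench. Origin: centre of its underside, z up along its axis.
- cap_medium: the medium capacitor: black upright cylinder with a bright metal top, 28 mm diameter, 46 mm high, about 45 g, loose, standing on the bench. Origin: centre of its underside, z up along its axis.
- cap_small: the small capacitor: black upright cylinder with a bright metal top, 18 mm diameter, 38 mm high, about 20 g, loose, standing on the bench. Origin: centre of its underside, z up along its axis.
- board: brown perfboard 50 (x) by 80 mm (y), 3 mm thick, flat on the bench, ~80 g, loose; in the middle of its top a finned aluminium heat sink, 28 x 28 mm, sides along x and y, 3 to 31 mm above the underside: grip it there. Flat parts (to 6 mm above the underside) 21 to 31 mm from the centre along y. Origin: centre of the underside, z up.
- cup_large: the large parts cup: shallow round open cup of white plastic, fixed to the bench, bore 54 mm, wall 4 mm (outside 62 mm), rim 14 mm above the bench, inner floor 4 mm above the bench. Origin: centre of its underside, on the bench, z up.
- cup_medium: the medium parts cup: shallow round open cup of white plastic, fixed to the bench, bore 42 mm, wall 4 mm (outside 50 mm), rim 14 mm above the bench, inner floor 4 mm above the bench. Origin: centre of its underside, on the bench, z up.
- cup_small: the small parts cup: shallow round open cup of white plastic, fixed to the bench, bore 32 mm, wall 4 mm (outside 40 mm), rim 14 mm above the bench, inner floor 4 mm above the bench. Origin: centre of its underside, on the bench, z up.
- stand: sloping aluminium stand, fixed, foot 110 x 120 mm. Origin: centre of the foot, on the bench. Face 120 wide (y), rises to +x at 20 deg; along its low edge a ledge 5 thick stands 10 mm out of the face. Ledge's inner foot: x -50, z 20 mm; top of face x 49, z 56. Board with long edge on ledge: its origin at x -26.5, z 28.5 mm. Not slippery: a board laid higher stays there.
- transformer: bystander, to be left alone: small transformer, dark steel core 42 x 20 mm and 36 mm high with a yellow winding 36 mm long across it, loose. Origin: centre of its underside.
- relay: bystander, to be left alone: relay, white box on a black foot, 28 x 30 mm and 34 mm high, loose. Origin: centre of its underside.
Mind the look-alikes: they are no part of the job. Leave any green or turquoise look-alike of the board alone. What is shaped like the cap_small but orange is not meant.

How it is judged:
By the outcome, as a careful person would: the job done as asked, in the order asked, and still so for the second after the job is handed in, with the robot touching nothing.
It also fails if it takes over 112 s, if anything falls off the work surface, if the arm or the gripper's body presses on something with over 40 N, if the wrist force passes 120 N, or if a joint passes its speed limit or range.

## Working session

There is one attempt and no reset: what is moved stays moved. The work goes in short steps, Python scripts to look and compute and a shell command to move; the robot and the scene stay as the last step left them, time stands still between calls to the robot, and variables do not carry over. Pictures are saved under pics/ and viewed, and the job is handed in when it is done.

```bash
ls; mkdir -p pics; python3 - <<'E'
from workcell import ctrl
import cv2
s=ctrl.observe();print({k:s[k] for k in('time_s','position','tcp_rot','contact_force','grip_width')})
for n in("scene","side","wrist"):
    i=ctrl.camera_info(n);print(n,i)
    cv2.imwrite(f"pics/{n}0.png",ctrl.grab_frame(n)[:,:,::-1])
E
```

```text
pics
{'time_s': 0.0, 'position': array([0.16827386, 0.60149979, 0.16711913]), 'tcp_rot': array([3.14150430e+00, 1.21377269e-03, 1.29807239e+00]), 'contact_force': array([-0.39667542,  0.49944338, -0.39212753]), 'grip_width': 0.09382880678330467}
scene {'camera_matrix': array([[433.08336716,   0.        , 323.82121502],
       [  0.        , 433.08336716, 203.09733706],
       [  0.        ,   0.        ,   1.        ]]), 'xyz': array([ 1.06390812, -0.37038538,  0.73823068]), 'attitude': array([-2.34879901e+00, -1.14901419e-03,  9.76860229e-01])}
side {'camera_matrix': array([[408.30029255,   0.        , 321.56718032],
       [  0.        , 408.30029255, 195.42725572],
       [  0.        ,   0.        ,   1.        ]]), 'xyz': array([0.29919686, 0.74700607, 0.70084511]), 'attitude': array([-2.2843452 ,  0.02154964, -2.89406698])}
wrist {'camera_matrix': array([[356.9111383 ,   0.        , 316.39907169],
       [  0.        , 356.9111383 , 194.44970422],
       [  0.        ,   0.        ,   1.        ]]), 'mount': array([[ 9.99999958e-01,  2.42176390e-04, -1.59627135e-04,
         5.79079463e-04],
       [-1.87945275e-04,  9.60191756e-01,  2.79341647e-01,
        -8.02162409e-02],
       [ 2.20922611e-04, -2.79341606e-01,  9.60191761e-01,
        -2.16357037e-01],
       [ 0.00000000e+00,  0.00000000e+00,  0.00000000e+00,
         1.00000000e+00]])}
```

View pics/scene0.png

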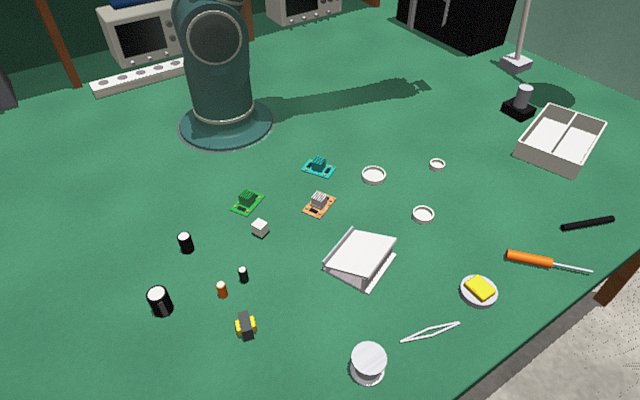

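View pics/side0.png

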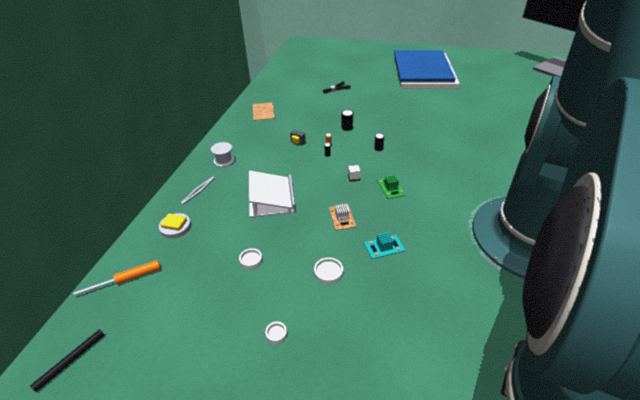

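View pics/wrist0.png

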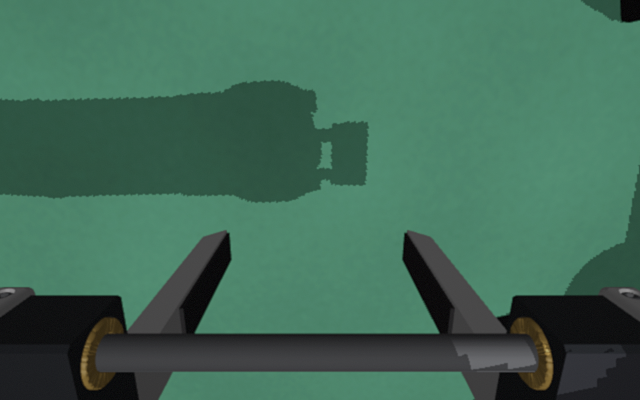

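The scene view shows:
- **Capacitors:** large at (160,300), medium at (186,243), small black at (243,274). The orange look-alike is at (222,290).
- **Boards:** brown with heat sink at (319,204). The green (248,203) and turquoise (319,167) ones are look-alikes.
- **Cups:** (373,175), (423,214) and (437,164).
- **Stand:** (360,258).
- **Bystanders:** transformer (246,325), relay (260,228).

Next I'll enlarge these for a closer check.

```bash
cat > h.py <<'E'
import numpy as np,cv2
from scipy.spatial.transform import Rotation as R
from workcell import ctrl
def cam(n,st=None):
    i=ctrl.camera_info(n);K=i['camera_matrix']
    if n=='wrist':
        st=st or ctrl.observe()
        T=np.eye(4);T[:3,:3]=R.from_euler('xyz',st['tcp_rot']).as_matrix();T[:3,3]=st['position']
        M=T@i['mount'];return K,M[:3,:3],M[:3,3]
    return K,R.from_euler('xyz',i['attitude']).as_matrix(),np.array(i['xyz'])
def px2w(c,u,v,z):
    K,Rm,t=c;d=Rm@np.linalg.inv(K)@np.array([u,v,1.]);return t+d*(z-t[2])/d[2]
def w2px(c,p):
    K,Rm,t=c;q=K@(Rm.T@(np.asarray(p)-t));return q[:2]/q[2]
def crop(im,x,y,w,h,s,name):
    cv2.imwrite(name,cv2.resize(im[y:y+h,x:x+w],None,fx=s,fy=s,interpolation=cv2.INTER_CUBIC))
E
python3 - <<'E'
from h import *
im=cv2.imread('pics/scene0.png')
crop(im,130,220,140,130,5,'pics/c1.png');crop(im,230,145,160,100,5,'pics/c2.png');crop(im,310,140,150,150,4,'pics/c3.png')
c=cam('scene')
for n,u,v,z in [('L',160,290,.056),('M',185,235,.046),('S',243,267,.038),('O',222,283,.038),('board',319,206,.0),('green',247,203,0),('turq',319,168,0),('c1',373,175,.014),('c2',423,214,.014),('c3',437,164,.014),('stand',360,265,.03),('relay',260,232,0.01),('tr',246,328,.01)]:
    print(n,px2w(c,u,v,z).round(3))
E
```

```text
L [ 0.511 -0.365  0.056]
M [ 0.398 -0.274  0.046]
S [ 0.536 -0.208  0.038]
O [ 0.548 -0.259  0.038]
board [ 0.445  0.034 -0.   ]
green [ 0.339 -0.105  0.   ]
turq [0.327 0.113 0.   ]
c1 [0.441 0.203 0.014]
c2 [0.614 0.213 0.014]
c3 [0.5   0.37  0.014]
stand [ 0.659 -0.007  0.03 ]
relay [ 0.448 -0.127  0.01 ]
tr [ 0.645 -0.26   0.01 ]
```

View pics/c1.png

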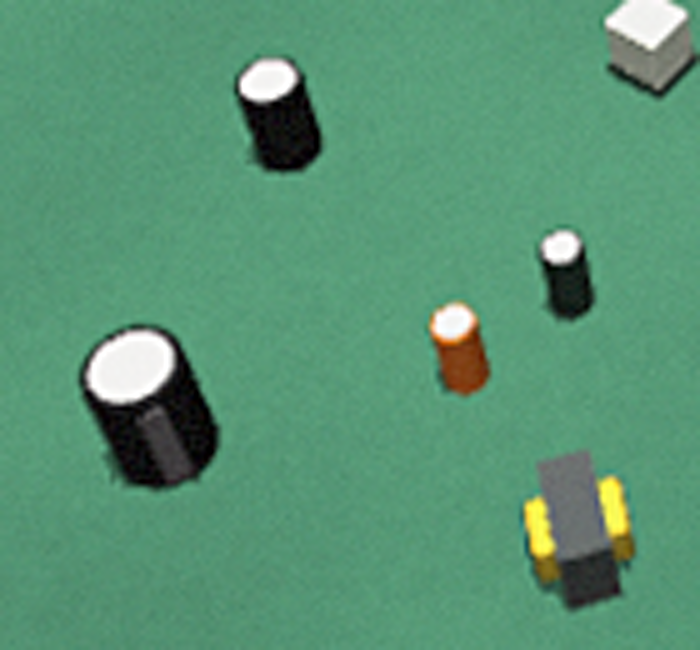

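View pics/c2.png

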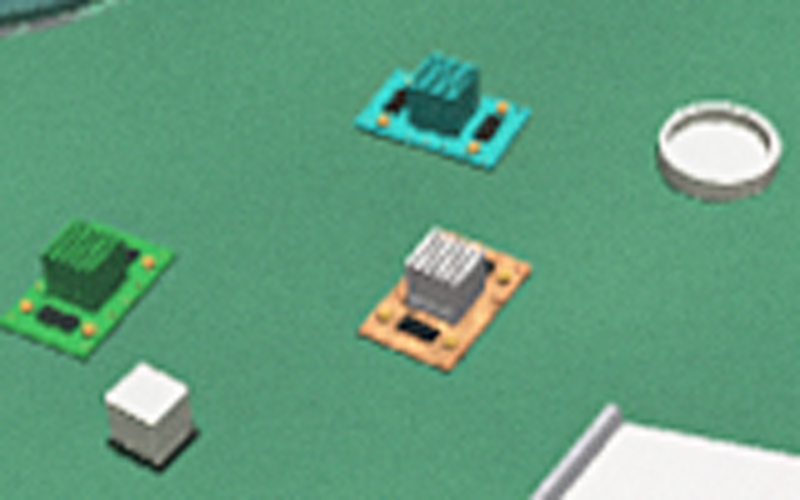

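View pics/c3.png

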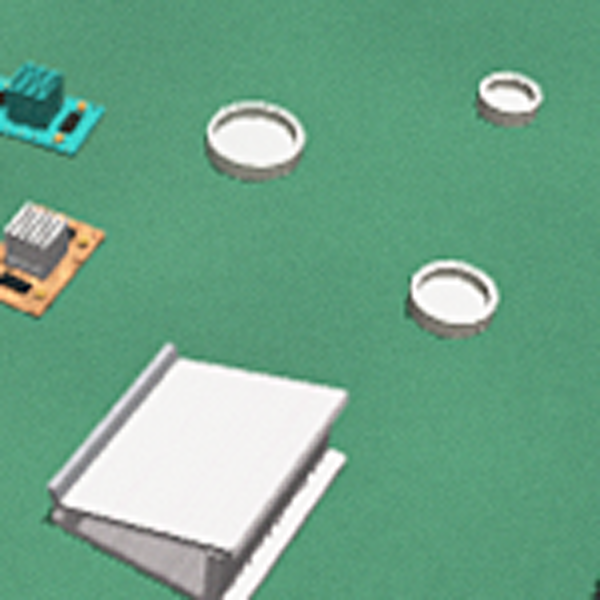

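The crops confirm it. The board is the orange-brown one with a grey finned sink at (319,204), and the small cap is the black one, not the orange one. Now I'll measure poses.

```bash
python3 - <<'E'
from h import *
c=cam('scene')
f=lambda x,y,ox,oy,s:(ox+(x+.5)/s-.5,oy+(y+.5)/s-.5)
for n,x,y,z in [('L',130,365,.056),('M',268,80,.046),('S',561,247,.038),('O',455,322,.038)]:
    print(n,px2w(c,*f(x,y,130,220,5),z).round(4))
P=[px2w(c,*f(x,y,230,145,5),.003) for x,y in [(360,330),(447,368),(531,267)]]
print('board',np.round(P,4)); print(((P[0]+P[2])/2).round(4)); d=P[2]-P[1];print('long',np.linalg.norm(d),np.degrees(np.arctan2(d[1],d[0])));d=P[0]-P[1];print('short',np.linalg.norm(d),np.degrees(np.arctan2(d[1],d[0])))
P=[px2w(c,*f(x,y,230,145,5),.031) for x,y in [(435,229),(486,245),(460,280),(406,262)]];print('sink',np.mean(P,0).round(4))
Q=[px2w(c,*f(x,y,310,140,4),z) for x,y,z in [(347,393,.056),(228,550,.056),(170,347,.0294),(52,490,.0294)]]
print(np.round(Q,4));
for a,b in((0,1),(2,3)):
    d=Q[a]-Q[b];print(np.linalg.norm(d),np.degrees(np.arctan2(d[1],d[0])))
def circ(c,x,y,r,z):
    a=np.linspace(0,2*np.pi,40);return np.array([w2px(c,(x+r*np.cos(t),y+r*np.sin(t),z)) for t in a])
im=cv2.imread('pics/scene0.png');im2=cv2.imread('pics/side0.png');c2=cam('side')
def draw(im,c,items,roi,s,name):
    x0,y0,w,h=roi;o=cv2.resize(im[y0:y0+h,x0:x0+w],None,fx=s,fy=s,interpolation=cv2.INTER_CUBIC)
    for x,y,r,z in items:
        p=((circ(c,x,y,r,z)-[x0,y0]+.5)*s-.5);cv2.polylines(o,[np.int32(p*8)],True,(0,0,255),1,cv2.LINE_AA,3)
    cv2.imwrite(name,o)
cups=[(0.441,.203,.031,.014),(.614,.213,.025,.014),(.5,.37,.020,.014)]
draw(im,c,cups,(350,140,110,100),6,'pics/d1.png')
draw(im2,c2,cups,(220,230,140,120),5,'pics/d2.png')
caps=[tuple(px2w(c,*f(x,y,130,220,5),z)[:2])+(r,z) for x,y,r,z in [(130,365,.019,.056),(268,80,.014,.046),(561,247,.009,.038)]]
draw(im,c,caps,(130,220,140,130),5,'pics/d3.png')
draw(im2,c2,caps,(310,90,90,80),8,'pics/d4.png')
E
```

```text
L [ 0.5122 -0.3733  0.056 ]
M [ 0.3971 -0.2781  0.046 ]
S [ 0.5392 -0.2126  0.038 ]
O [ 0.5487 -0.2626  0.038 ]
board [[ 0.4375 -0.0101  0.003 ]
 [ 0.4814  0.0104  0.003 ]
 [ 0.4476  0.0822  0.003 ]]
[0.4426 0.036  0.003 ]
long 0.0792749262807173 115.172647314788
short 0.048397526432380544 -154.87233952563187
sink [0.4414 0.037  0.031 ]
[[ 0.6599  0.0851  0.056 ]
 [ 0.7035 -0.0273  0.056 ]
 [ 0.5639  0.0438  0.0294]
 [ 0.6096 -0.0656  0.0294]]
0.12050493147160507 111.19507064256092
0.11847132264415978 112.66841296093969
```

View pics/d1.png

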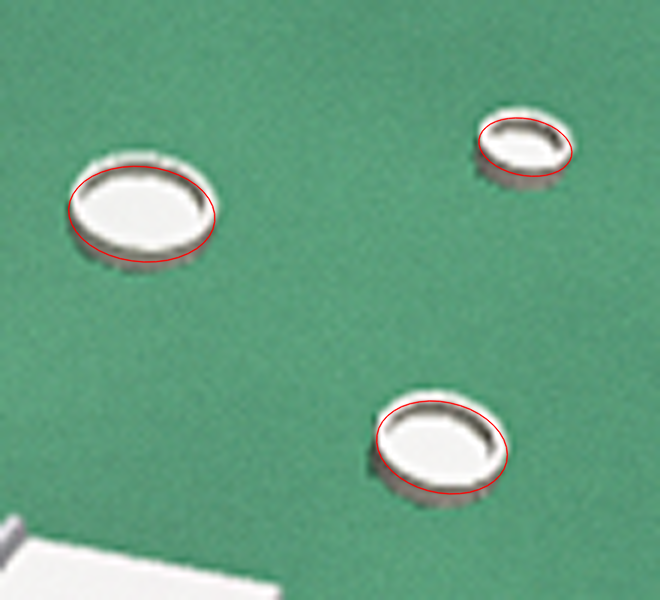

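View pics/d2.png

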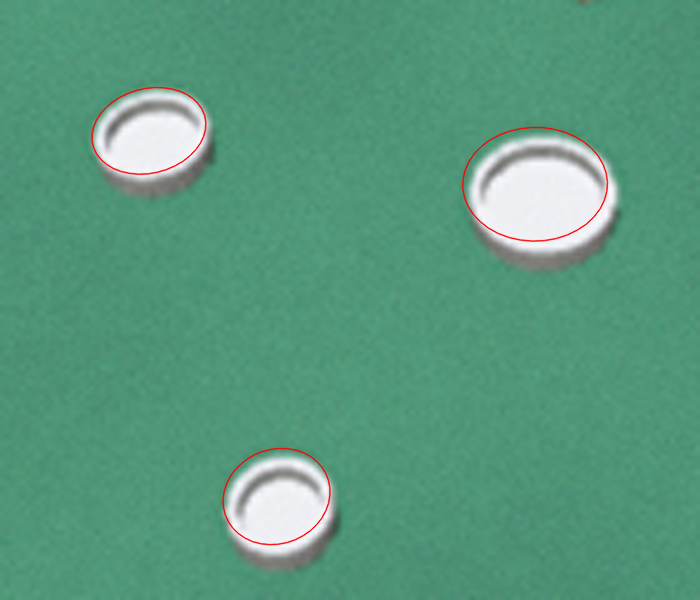

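View pics/d3.png

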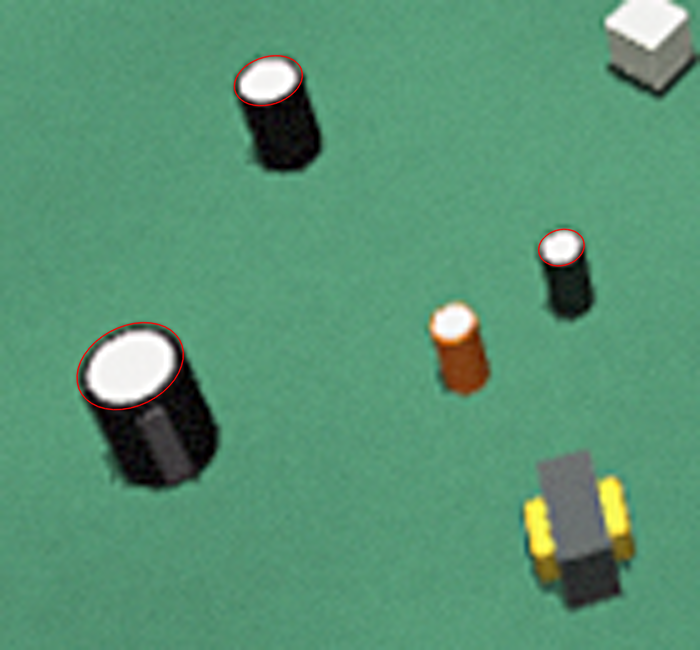

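View pics/d4.png

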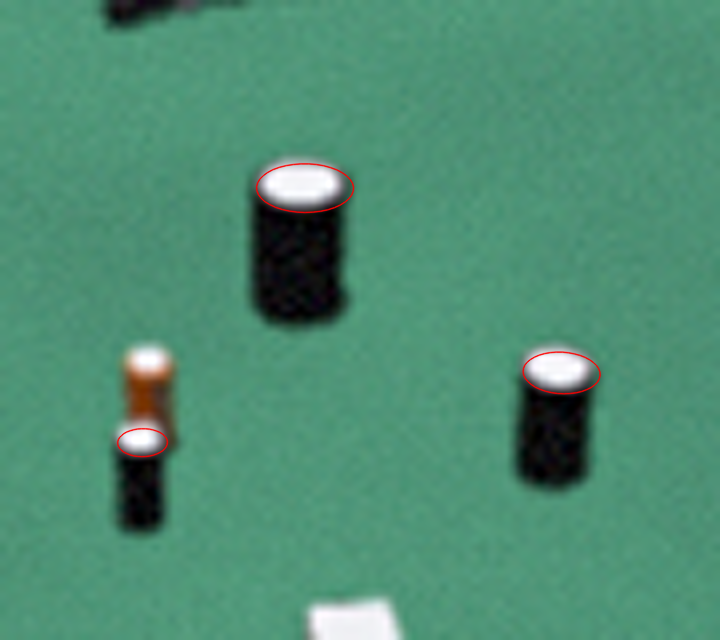

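The rings land on the objects to within about 2 px in both cameras. Now I'll refine the cups and caps from both views.

```bash
python3 - <<'E'
from h import *
from scipy.optimize import least_squares
A=cam('scene');B=cam('side')
g=lambda x,y,ox,oy,s:np.array((ox+(x+.5)/s-.5,oy+(y+.5)/s-.5))
D={'cupL':(g(143,199,350,140,6),g(542,193,220,230,5),.014),'cupM':(g(441,437,350,140,6),g(153,132,220,230,5),.014),'cupS':(g(525,137,350,140,6),g(281,505,220,230,5),.014),
'capL':(g(131,366,130,220,5),g(299,186,310,90,8),.056),'capM':(g(269,81,130,220,5),g(557,370,310,90,8),.046),'capS':(g(561,247,130,220,5),g(140,440,310,90,8),.038)}
for n,(a,b,z) in D.items():
    print(n,px2w(A,*a,z)[:2].round(4),px2w(B,*b,z)[:2].round(4),least_squares(lambda p:np.r_[w2px(A,(*p,z))-a,w2px(B,(*p,z))-b],[.5,0]).x.round(4))
E
```

```text
cupL [0.4344 0.2093] [0.4366 0.2079] [0.436  0.2083]
cupM [0.6102 0.2163] [0.6116 0.2139] [0.611 0.215]
cupS [0.4954 0.3746] [0.4969 0.3734] [0.4966 0.3736]
capL [ 0.5129 -0.3731] [ 0.5146 -0.3739] [ 0.5134 -0.3732]
capM [ 0.3979 -0.2779] [ 0.3988 -0.2793] [ 0.3983 -0.2781]
capS [ 0.5392 -0.2126] [ 0.5403 -0.2137] [ 0.5396 -0.2127]
```

```bash
python3 -m pendant '[[0,0,10.6,0,0,0,0],[0,0,10.6,0,0,0,0],[0,0,10.6,0,0,0,0],[0,0,10.6,0,0,0,0],[0,0,10.6,0,0,0,0],[0,0,10.6,0,0,0,0],[0,0,10.77,0,0,0,0],[0,0,0,0.055,0,0,0],[0,0,0,0.055,0,0,0],[0,0,0,0.055,0.02,0,0]]'
```

```text
time_s: 1.4
position: [0.3345, 0.5822, 0.1671]
tcp_rot: [3.141, 0.0, 0.002]
contact_force: [0.5, -0.3, -0.5]
grip_width: 0.0942
```

```bash
python3 -m pendant '[[0,0,0,0.018,0.055,0,0],[0,0,0,0.018,0.055,0,0],[0,0,0,0.018,0.055,0,0],[0,0,0,0.018,0.055,0,0],[0,0,0,0.018,0.055,0,0],[0,0,0,0.018,0.055,0,0],[0,0,0,0.018,0.055,0,0],[0,0,0,0.018,0.055,0,0],[0,0,0,0.018,0.055,0,0],[0,0,0,0.017,0.055,0,0]]'
python3 -m pendant '[[0,0,0,0,0.055,0,0],[0,0,0,0,0.055,0,0],[0,0,0,0,0.055,0,0],[0,0,0,0,0.055,0,0],[0,0,0,0,0.055,0,0],[0,0,0,0,0.055,0,0],[0,0,0,0,0.055,0,0],[0,0,0,0,0.02,0,0],[0,0,0,0,0,0,0]]'
python3 - <<'E'
from h import *
st=ctrl.observe();cv2.imwrite('pics/w1.png',ctrl.grab_frame('wrist')[:,:,::-1]);c=cam('wrist',st)
print(w2px(c,(.5134,-.3732,.056)),w2px(c,(.5134,-.3732,.0)))
E
```

```text
time_s: 2.65
position: [0.5129, 0.0303, 0.1679]
tcp_rot: [-3.141, -0.0, 0.001]
contact_force: [0.2, -0.2, 0.4]
grip_width: 0.0938
time_s: 3.78
position: [0.5122, -0.3739, 0.1674]
tcp_rot: [3.141, 0.001, -0.001]
contact_force: [-0.0, 0.6, 0.1]
grip_width: 0.0939
[316.13566964 179.90700013] [316.14987134 167.66150105]
```

View pics/w1.png

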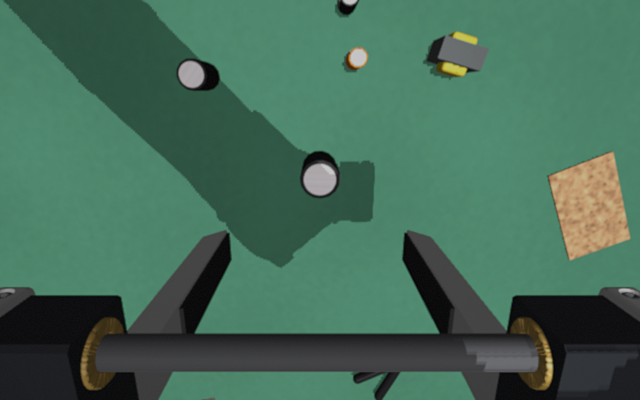

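The wrist view shows the large cap top at about (320,178), 4 px right of the predicted spot. I'll shift +3 mm in x and descend.

```bash
python3 -m pendant '[[0,0,0,0.003,-0.001,0.04,0],[0,0,0,0,0,0.05,0],[0,0,0,0,0,0.04,0],[0,0,0,0,0,0.0195,0],[0,0,0,0,0,0,0],[0,0,0,0,0,0,140],[0,0,0,0,0,0,140],[0,0,0,0,0,0,255],[0,0,0,0,0,0,255],[0,0,0,0,0,0,255]]'; python3 -m pendant '[[0,0,0,0,0,0,255],[0,0,0,0,0,0,255]]'
```

```text
time_s: 5.08
position: [0.5159, -0.372, 0.0184]
tcp_rot: [3.141, -0.0, 0.0]
contact_force: [-0.2, 0.3, 0.6]
grip_width: 0.0473
time_s: 5.32
position: [0.5157, -0.3724, 0.0188]
tcp_rot: [3.141, -0.0, 0.0]
contact_force: [-5.7, 0.5, 16.1]
grip_width: 0.0277
```

```bash
python3 - <<'E'
from h import *
print(ctrl.observe()['contact_force'],ctrl.observe()['grip_width'])
a=ctrl.grab_frame('wrist')[:,:,::-1];b=ctrl.grab_frame('scene')[:,:,::-1]
cv2.imwrite('pics/w2.png',a);crop(b,80,180,200,150,4,'pics/s2.png')
E
```

```text
[-5.65238115  0.4557466  16.08436796] 0.027717869559929
```

View pics/w2.png

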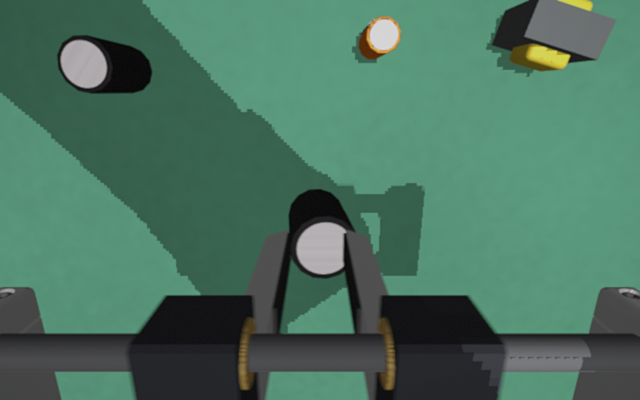

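View pics/s2.png

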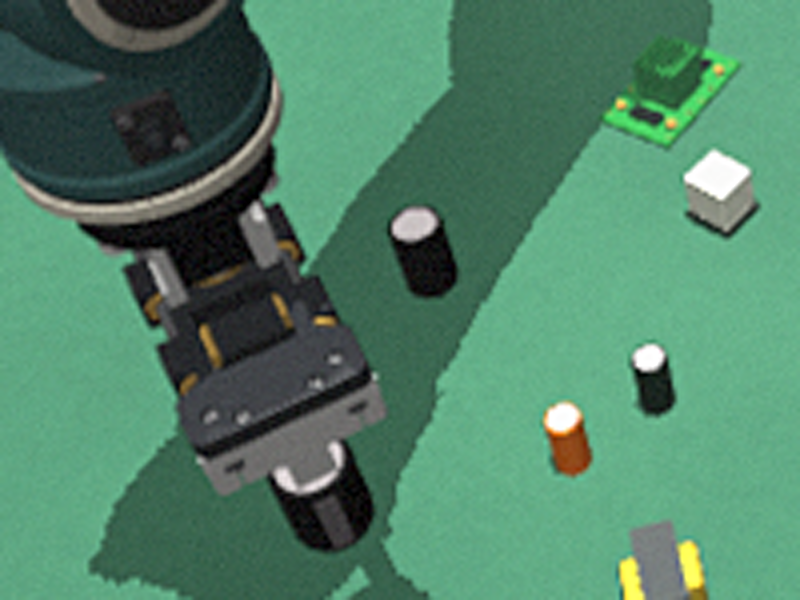

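```bash
python3 - <<'E'
from h import *
c=cam('wrist');p=ctrl.observe()['position'];print(p)
for z in(0,.018,.038,.056): print(z,w2px(c,(p[0],p[1],z)))
print(px2w(c,323,248,.056), px2w(c,322,215,0.0))
E
python3 -m pendant '[[0,0,0,0,0,0,255]]'
```

```text
[ 0.51537572 -0.37326576  0.01960354]
0 [314.41806953 212.32068498]
0.018 [314.31080963 221.39836277]
0.038 [314.17120191 233.21371842]
0.056 [314.02211235 245.83154696]
[ 0.52030101 -0.37456376  0.056     ] [ 0.52068023 -0.37525185  0.        ]
time_s: 5.55
position: [0.5157, -0.3746, 0.0212]
tcp_rot: [3.139, -0.002, -0.001]
contact_force: [-11.8, 1.4, 41.8]
grip_width: 0.0117
```

The force is rising and the opening keeps shrinking, so I'll open at once and then look.

```bash
python3 -m pendant '[[0,0,0,0,0,0,0],[0,0,0,0,0,0,0],[0,0,0,0,0,0,0],[0,0,0,0,0,0,0]]'; python3 - <<'E'
from h import *
a=ctrl.grab_frame('wrist')[:,:,::-1];b=ctrl.grab_frame('scene')[:,:,::-1]
cv2.imwrite('pics/w3.png',a);crop(b,80,180,200,150,4,'pics/s3.png')
E
```

```text
time_s: 6.05
position: [0.5185, -0.3735, 0.0209]
tcp_rot: [3.139, -0.005, 0.001]
contact_force: [3.5, -0.9, 20.0]
grip_width: 0.0486
```

View pics/w3.png

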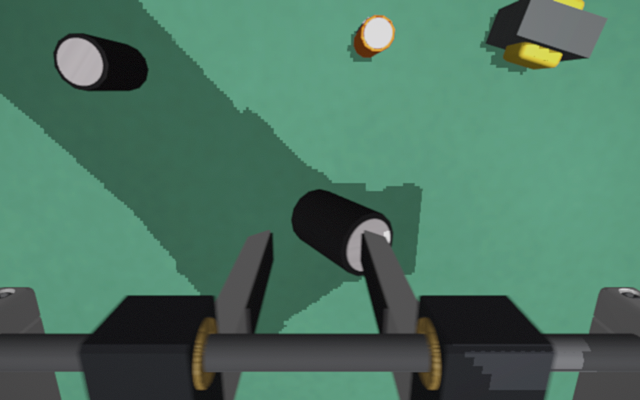

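View pics/s3.png

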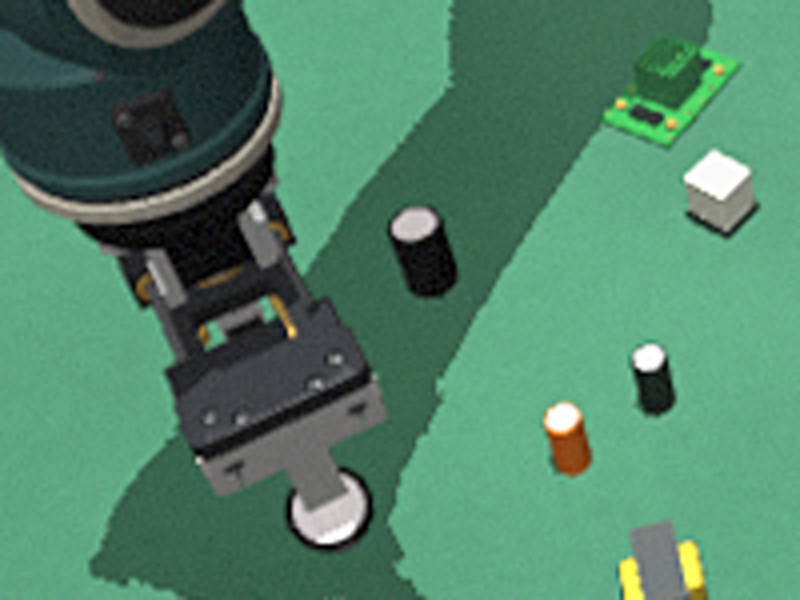

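In the wrist view, the right fingertip at (375,232) is resting on top of the large cap, and the cap leans about 25° towards +x. The tips also sit about 38 mm behind the stated TCP when the gripper is partly open. I'll hold the opening and ease the cap back upright.

```bash
python3 -m pendant '[[0,0,0,-0.008,0,0,123],[0,0,0,-0.008,0,0,123]]'; python3 - <<'E'
from h import *
a=ctrl.grab_frame('wrist')[:,:,::-1]
cv2.imwrite('pics/w4.png',a);print(ctrl.observe()['contact_force'])
E
```

```text
time_s: 6.4
position: [0.5025, -0.3741, 0.0215]
tcp_rot: [3.138, -0.006, 0.0]
contact_force: [-1.4, 0.8, 30.5]
grip_width: 0.0488
[-4.5234526   0.59877323 33.84630064]
```

View pics/w4.png

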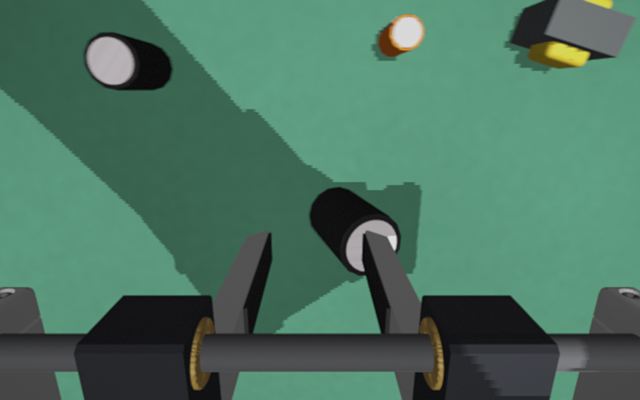

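It's righting, but the force has reached 34 N. I'll continue while rising slightly.

```bash
python3 -m pendant '[[0,0,0,-0.006,0,-0.0015,123],[0,0,0,-0.006,0,-0.0005,123]]'; python3 - <<'E'
from h import *
a=ctrl.grab_frame('wrist')[:,:,::-1]
cv2.imwrite('pics/w5.png',a);print(ctrl.observe()['contact_force'])
E
```

```text
time_s: 6.7
position: [0.4878, -0.3722, 0.0206]
tcp_rot: [3.141, -0.0, 0.0]
contact_force: [-1.1, -0.3, -0.4]
grip_width: 0.0481
[-0.02382597 -1.52302927 -0.17341666]
```

View pics/w5.png

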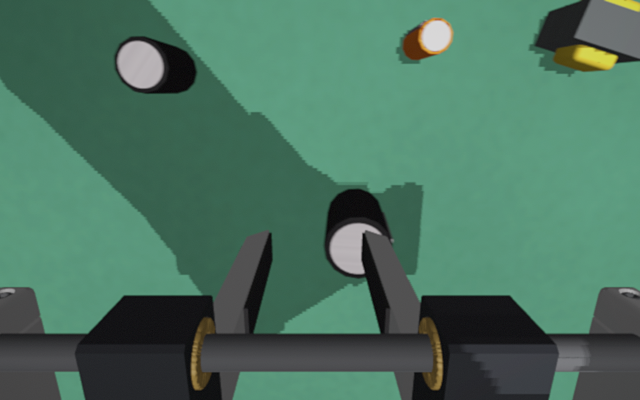

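The cap is upright again and the force is about 0. I'll rise clear, shut the gripper in free air, and see where the tips really are.

```bash
python3 -m pendant '[[0,0,0,0,0,-0.02,123],[0,0,0,0,0,-0.03,200],[0,0,0,0,0,-0.03,255],[0,0,0,0,0,0,255],[0,0,0,0,0,0,255],[0,0,0,0,0,0,255],[0,0,0,0,0,0,255]]'; python3 - <<'E'
from h import *
st=ctrl.observe();a=ctrl.grab_frame('wrist')[:,:,::-1];b=ctrl.grab_frame('scene')[:,:,::-1]
cv2.imwrite('pics/w6.png',a);crop(b,80,150,200,180,3,'pics/s6.png')
c=cam('scene');p=st['position'];print(p,'tcp in crop',(w2px(c,p)-[80,150])*3, 'tip-38',(w2px(c,p+[0,0,.038])-[80,150])*3)
print('wrist',w2px(cam('wrist',st),p),w2px(cam('wrist',st),p+[0,0,.038]))
print('capL',px2w(cam('wrist',st),355,248,.056))
E
```

```text
time_s: 7.62
position: [0.4876, -0.3718, 0.0998]
tcp_rot: [-3.141, 0.001, 0.0]
contact_force: [-0.2, -0.1, -0.6]
grip_width: 0.0004
[ 0.48757437 -0.37183593  0.09979961] tcp in crop [196.12629384 357.01344414] tip-38 [177.43418244 317.71977865]
wrist [314.29959134 222.27013368] [313.93544797 246.9595101 ]
capL [ 0.51960181 -0.41004279  0.056     ]
```

View pics/w6.png

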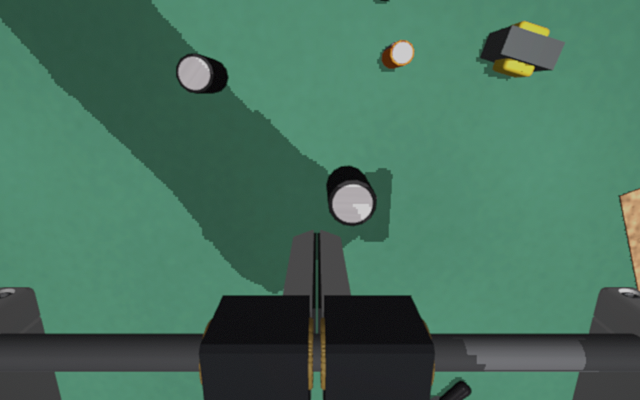

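View pics/s6.png

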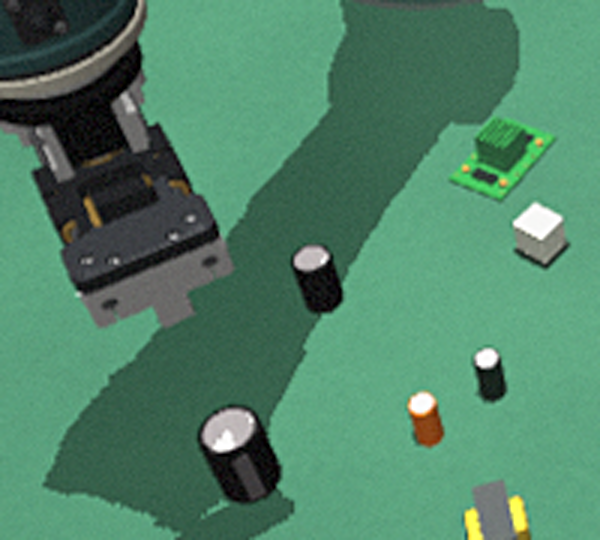

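The shut tips at scene crop (180,320) confirm it: the real tips are about 38 mm behind the reported TCP, against the description. From now on, tip z = reported z + 0.038. I'll remeasure the large cap, whose top is at crop (230,430).

```bash
python3 - <<'E'
from h import *
b=ctrl.grab_frame('scene')[:,:,::-1];crop(b,135,270,60,60,10,'pics/s7.png');cv2.imwrite('pics/s7f.png',b)
E
```

View pics/s7.png

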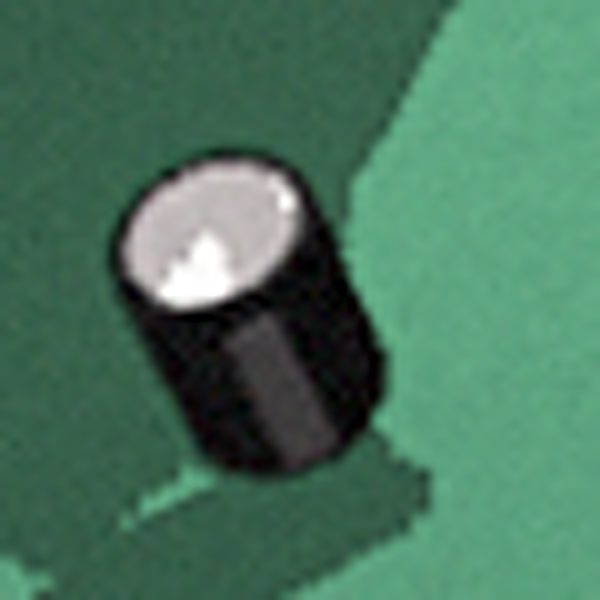

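```bash
python3 -c "
from h import *
print(px2w(cam('scene'),155.45,292.95,.056))"; python3 -m pendant '[[0,0,0,0.0255,0.002,0,0],[0,0,0,0,0,0,0],[0,0,0,0,0,0,0],[0,0,0,0,0,0.02,0],[0,0,0,0,0,0.02,0],[0,0,0,0,0,0,0]]'
```

```text
[ 0.51282696 -0.37379055  0.056     ]
time_s: 8.52
position: [0.5121, -0.3732, 0.058]
tcp_rot: [-3.14, 0.003, 0.0]
contact_force: [0.0, -0.3, 1.2]
grip_width: 0.0569
```

```bash
python3 -m pendant '[[0,0,0,0.001,0,0,0],[0,0,0,0,0,0,0],[0,0,0,0,0,0,0],[0,0,0,0,0,0,0],[0,0,0,0,0,0.03,0],[0,0,0,0,0,0.03,0],[0,0,0,0,0,0.017,0],[0,0,0,0,0,0,0]]'; python3 - <<'E'
from h import *
a=ctrl.grab_frame('wrist')[:,:,::-1];cv2.imwrite('pics/w7.png',a)
b=ctrl.grab_frame('scene')[:,:,::-1];crop(b,80,180,200,150,4,'pics/s8.png')
E
```

```text
time_s: 9.52
position: [0.5138, -0.3738, -0.0173]
tcp_rot: [-3.141, 0.001, 0.0]
contact_force: [1.2, 0.0, -0.2]
grip_width: 0.0936
```

View pics/w7.png

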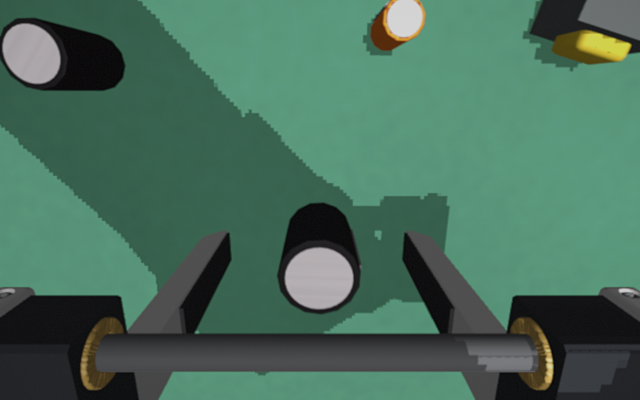

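View pics/s8.png

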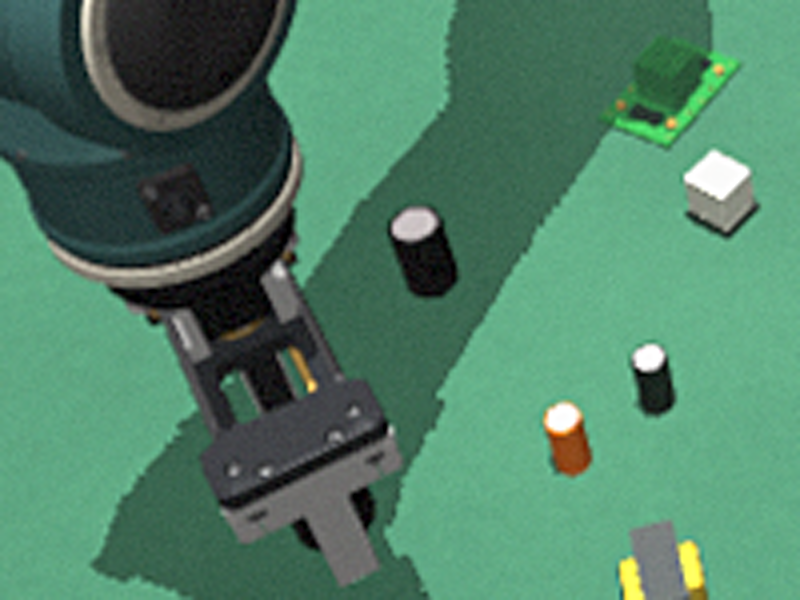

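The cap is now properly between the fingers, centred at column 319. Closing.

```bash
python3 -m pendant '[[0,0,0,0,0,0,255],[0,0,0,0,0,0,255],[0,0,0,0,0,0,255],[0,0,0,0,0,0,255],[0,0,0,0,0,0,255],[0,0,0,0,0,0,255],[0,0,0,0,0,0,255],[0,0,0,0,0,0,255]]'
```

```text
time_s: 10.62
position: [0.5144, -0.374, -0.0167]
tcp_rot: [3.142, -0.0, 0.001]
contact_force: [0.6, 1.0, 0.2]
grip_width: 0.0376
```

```bash
python3 -m pendant '[[0,0,0,0,0,-0.01,255],[0,0,0,0,0,-0.03,255],[0,0,0,0,0,-0.04,255],[0,0,0,0,-0.02,-0.02,255],[0,0,0,0,-0.04,0,255],[0,0,0,-0.004,-0.05,0,255],[0,0,0,-0.01,-0.05,0,255],[0,0,0,-0.01,-0.05,0,255],[0,0,0,-0.01,-0.05,0,255],[0,0,0,-0.01,-0.05,0,255]]'
python3 -m pendant '[[0,0,0,-0.01,-0.05,0,255],[0,0,0,-0.01,-0.05,0,255],[0,0,0,-0.01,-0.05,0,255],[0,0,0,-0.004,-0.05,0,255],[0,0,0,0,-0.05,0,255],[0,0,0,0,-0.015,0,255],[0,0,0,0,-0.007,0,255],[0,0,0,0,0,0,255]]'
```

```text
time_s: 11.88
position: [0.4698, -0.0625, 0.0839]
tcp_rot: [-3.141, -0.001, 0.0]
contact_force: [0.9, -0.2, -0.7]
grip_width: 0.0377
time_s: 12.88
position: [0.4363, 0.2072, 0.0834]
tcp_rot: [3.141, -0.0, -0.0]
contact_force: [0.1, -0.1, -1.0]
grip_width: 0.0376
```

```bash
python3 -m pendant '[[0,0,0,0,-0.001,0.03,255],[0,0,0,0,0,0.03,255],[0,0,0,0,0,0.015,255],[0,0,0,0,0,0.004,255],[0,0,0,0,0,0,255]]'; python3 - <<'E'
from h import *
b=ctrl.grab_frame('scene')[:,:,::-1];crop(b,330,110,120,100,6,'pics/s9.png')
b=ctrl.grab_frame('side')[:,:,::-1];crop(b,270,200,120,100,6,'pics/d9.png')
E
```

```text
time_s: 13.5
position: [0.4365, 0.2088, 0.0048]
tcp_rot: [-3.141, -0.0, -0.0]
contact_force: [-0.2, -0.7, -0.2]
grip_width: 0.0378
```

View pics/s9.png

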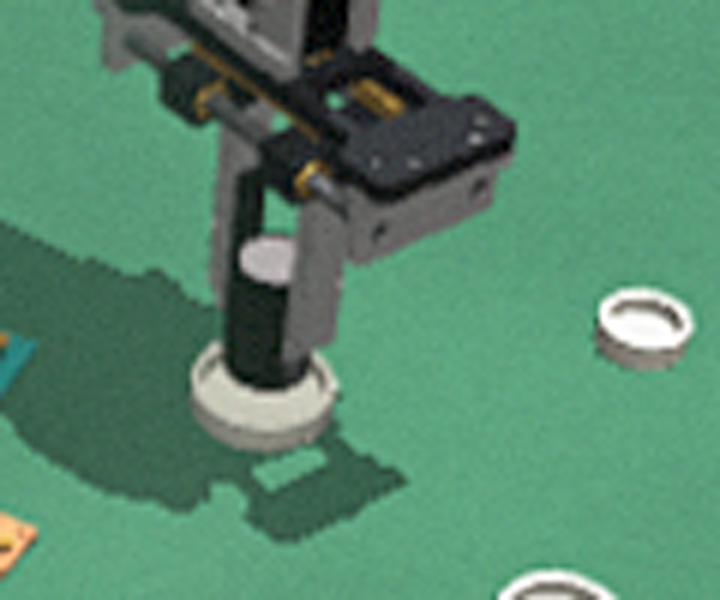

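View pics/d9.png

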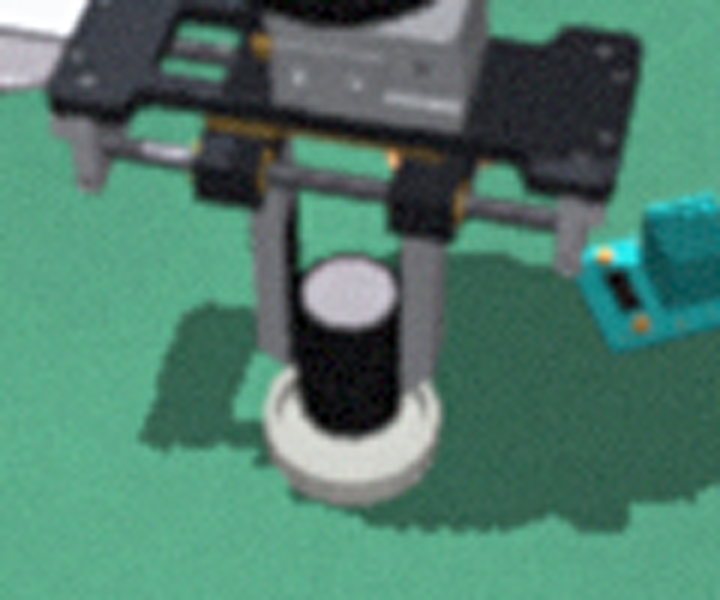

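Centred over the cup. Lowering to touch.

```bash
python3 -m pendant '[[0,0,0,0,0,0.01,255],[0,0,0,0,0,0.004,255],[0,0,0,0,0,0.002,255],[0,0,0,0,0,0.001,255],[0,0,0,0,0,0,255]]'
```

```text
time_s: 14.22
position: [0.4361, 0.209, -0.0127]
tcp_rot: [3.142, -0.0, 0.0]
contact_force: [0.1, -0.8, -0.7]
grip_width: 0.0375
```

```bash
python3 -m pendant '[[0,0,0,0,0,0.0007,255],[0,0,0,0,0,0,255]]';python3 -m pendant '[[0,0,0,0,0,0.0007,255],[0,0,0,0,0,0,255]]'
```

```text
time_s: 14.48
position: [0.4362, 0.2091, -0.0128]
tcp_rot: [-3.141, -0.0, 0.0]
contact_force: [-4.5, -2.2, 18.3]
grip_width: 0.037
time_s: 14.72
position: [0.4363, 0.2092, -0.013]
tcp_rot: [-3.141, -0.0, 0.0]
contact_force: [-10.1, -4.7, 35.5]
grip_width: 0.0376
```

Contact is made. I'll back off 1 mm, then open.

```bash
python3 -m pendant '[[0,0,0,0,0,-0.0012,255],[0,0,0,0,0,0,200],[0,0,0,0,0,0,100],[0,0,0,0,0,0,0],[0,0,0,0,0,0,0],[0,0,0,0,0,0,0],[0,0,0,0,0,0,0],[0,0,0,0,0,0,0]]'; python3 -m pendant '[[0,0,0,0,0,-0.02,0],[0,0,0,0,0,-0.04,0],[0,0,0,0,0,-0.05,0],[0,0,0,0,0.02,-0.02,0]]'; python3 - <<'E'
from h import *
b=ctrl.grab_frame('side')[:,:,::-1];crop(b,270,200,120,100,6,'pics/d10.png')
E
```

```text
time_s: 15.72
position: [0.4361, 0.209, -0.013]
tcp_rot: [3.141, 0.0, 0.0]
contact_force: [0.3, -0.3, -0.5]
grip_width: 0.0925
time_s: 16.23
position: [0.4369, 0.1901, 0.1194]
tcp_rot: [-3.14, -0.002, 0.002]
contact_force: [-1.0, -0.3, -0.6]
grip_width: 0.0938
```

View pics/d10.png

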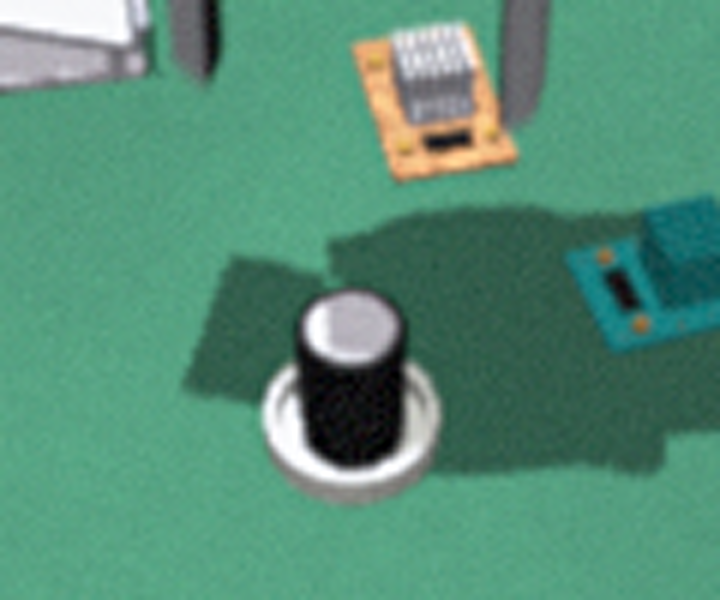

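The large cap stands upright in its cup. Next is the medium cap.

```bash
python3 -m pendant '[[0,0,0,-0.009,0.05,0,0],[0,0,0,-0.01,0.05,0,0],[0,0,0,-0.01,0.05,0,0],[0,0,0,-0.01,0.05,0,0],[0,0,0,0,0.05,0,0],[0,0,0,0,0.05,0,0],[0,0,0,0,0.05,0,0],[0,0,0,0,0.05,0,0],[0,0,0,0,0.05,0,0],[0,0,0,0,0.018,0,0]]'; python3 -m pendant '[[0,0,0,0,0,0.04,0],[0,0,0,0,0,0.02,0],[0,0,0,0,0,0,0]]'; python3 - <<'E'
from h import *
a=ctrl.grab_frame('wrist')[:,:,::-1];cv2.imwrite('pics/w8.png',a)
E
```

```text
time_s: 17.52
position: [0.3966, -0.2817, 0.1167]
tcp_rot: [3.14, 0.001, -0.003]
contact_force: [-0.2, 1.2, -0.7]
grip_width: 0.0938
time_s: 17.9
position: [0.3963, -0.2787, 0.0559]
tcp_rot: [-3.141, 0.003, -0.0]
contact_force: [0.3, -0.4, -0.5]
grip_width: 0.0938
```

View pics/w8.png

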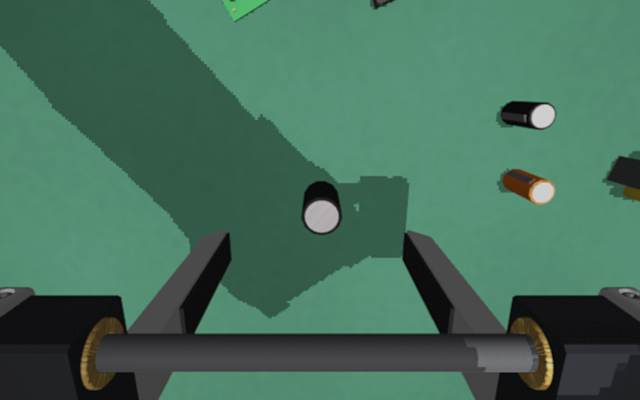

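The medium cap is centred between the fingers at (321,215). Descending and gripping.

```bash
python3 -m pendant '[[0,0,0,0.0015,0,0.03,0],[0,0,0,0,0,0.03,0],[0,0,0,0,0,0.0165,0],[0,0,0,0,0,0,255],[0,0,0,0,0,0,255],[0,0,0,0,0,0,255],[0,0,0,0,0,0,255],[0,0,0,0,0,0,255],[0,0,0,0,0,0,255],[0,0,0,0,0,0,255]]'; python3 -m pendant '[[0,0,0,0,0,0,255],[0,0,0,0,0,0,255],[0,0,0,0,0,0,255]]'
```

```text
time_s: 19.2
position: [0.3988, -0.279, -0.0194]
tcp_rot: [3.142, -0.0, 0.0]
contact_force: [0.1, 0.3, 0.3]
grip_width: 0.0275
time_s: 19.58
position: [0.3988, -0.2791, -0.0194]
tcp_rot: [3.141, -0.0, 0.0]
contact_force: [0.1, -0.4, 0.6]
grip_width: 0.0274
```

```bash
python3 -m pendant '[[0,0,0,0,0,-0.01,255],[0,0,0,0,0,-0.03,255],[0,0,0,0,0,-0.04,255],[0,0,0,0.01,-0.02,-0.02,255],[0,0,0,0.02,-0.044,0,255],[0,0,0,0.02,-0.05,0,255],[0,0,0,0.02,-0.05,0,255],[0,0,0,0.02,-0.05,0,255],[0,0,0,0.02,-0.05,0,255],[0,0,0,0.02,-0.05,0,255]]'
python3 -m pendant '[[0,0,0,0.02,-0.05,0,255],[0,0,0,0.02,-0.05,0,255],[0,0,0,0.02,-0.05,0,255],[0,0,0,0.022,-0.02,0,255],[0,0,0,0,-0.01,0,255],[0,0,0,0,0,0.03,255],[0,0,0,0,0,0.03,255],[0,0,0,0,0,0.015,255],[0,0,0,0,0,0,255]]'; python3 - <<'E'
from h import *
b=ctrl.grab_frame('scene')[:,:,::-1];crop(b,370,150,120,100,5,'pics/s11.png')
b=ctrl.grab_frame('side')[:,:,::-1];crop(b,190,180,120,100,5,'pics/d11.png')
E
```

```text
time_s: 20.82
position: [0.5291, 0.0368, 0.0813]
tcp_rot: [-3.141, -0.001, 0.0]
contact_force: [0.5, 0.3, 0.0]
grip_width: 0.0278
time_s: 21.95
position: [0.6101, 0.2146, 0.0054]
tcp_rot: [3.141, 0.001, 0.0]
contact_force: [-0.4, 0.1, 0.2]
grip_width: 0.0272
```

View pics/s11.png

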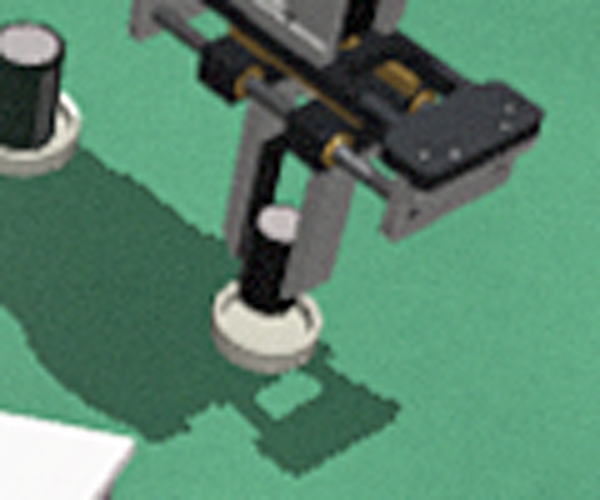

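View pics/d11.png

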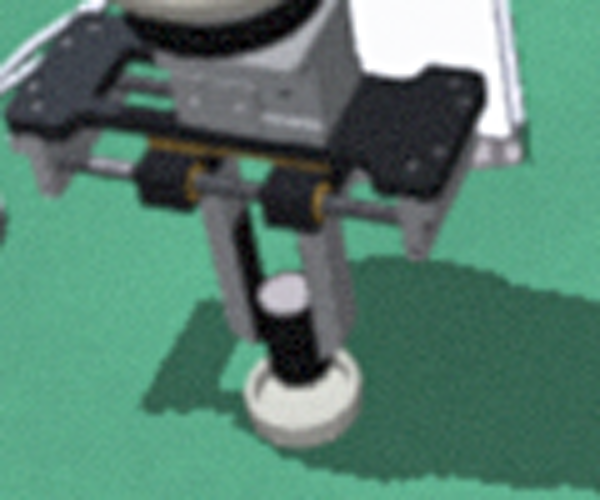

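```bash
python3 -m pendant '[[0,0,0,0.0005,0,0.014,255],[0,0,0,0,0,0.004,255],[0,0,0,0,0,0.0015,255],[0,0,0,0,0,0,255]]';python3 -m pendant '[[0,0,0,0,0,0.0007,255],[0,0,0,0,0,0,255]]'
```

```text
time_s: 22.55
position: [0.6111, 0.215, -0.0139]
tcp_rot: [3.141, -0.0, 0.0]
contact_force: [0.1, 0.4, 0.7]
grip_width: 0.0278
time_s: 22.8
position: [0.6111, 0.2151, -0.0145]
tcp_rot: [-3.142, -0.0, 0.0]
contact_force: [0.5, -0.2, -0.1]
grip_width: 0.0275
```

```bash
python3 -m pendant '[[0,0,0,0,0,0.0005,255],[0,0,0,0,0,0,255]]';python3 -m pendant '[[0,0,0,0,0,0.0004,255],[0,0,0,0,0,0,255]]'
```

```text
time_s: 23.05
position: [0.6111, 0.2151, -0.0151]
tcp_rot: [3.142, -0.0, 0.001]
contact_force: [0.1, -0.7, -0.8]
grip_width: 0.0274
time_s: 23.3
position: [0.6111, 0.2151, -0.0154]
tcp_rot: [-3.142, -0.0, 0.001]
contact_force: [-1.7, -0.6, 4.4]
grip_width: 0.0273
```

```bash
python3 -m pendant '[[0,0,0,0,0,0,200],[0,0,0,0,0,0,100],[0,0,0,0,0,0,0],[0,0,0,0,0,0,0],[0,0,0,0,0,0,0],[0,0,0,0,0,0,0],[0,0,0,0,0,-0.02,0],[0,0,0,0,0,-0.04,0],[0,0,0,0,0,-0.05,0],[0,0,0,0,0.01,-0.02,0]]'; python3 - <<'E'
from h import *
b=ctrl.grab_frame('side')[:,:,::-1];crop(b,190,180,120,100,5,'pics/d12.png')
E
python3 -m pendant '[[0,0,0,-0.01,0.04,0,0],[0,0,0,-0.01,0.05,0,0],[0,0,0,-0.01,0.05,0,0],[0,0,0,-0.01,0.05,0,0],[0,0,0,-0.01,0.05,0,0],[0,0,0,-0.01,0.05,0,0],[0,0,0,-0.01,0.05,0,0],[0,0,0,-0.001,0.05,0,0],[0,0,0,0,0.027,0.02,0],[0,0,0,0,0,0.03,0]]'; python3 - <<'E'
from h import *
a=ctrl.grab_frame('wrist')[:,:,::-1];cv2.imwrite('pics/w9.png',a);print(ctrl.observe()['position'])
E
```

```text
time_s: 24.55
position: [0.6123, 0.2057, 0.1185]
tcp_rot: [-3.14, -0.004, 0.001]
contact_force: [0.5, 0.9, -0.5]
grip_width: 0.0942
time_s: 25.85
position: [0.5397, -0.2149, 0.0644]
tcp_rot: [3.14, -0.001, -0.003]
contact_force: [-0.9, 0.9, -0.2]
grip_width: 0.0942
[ 0.53792546 -0.2125901   0.06043176]
```

View pics/d12.png

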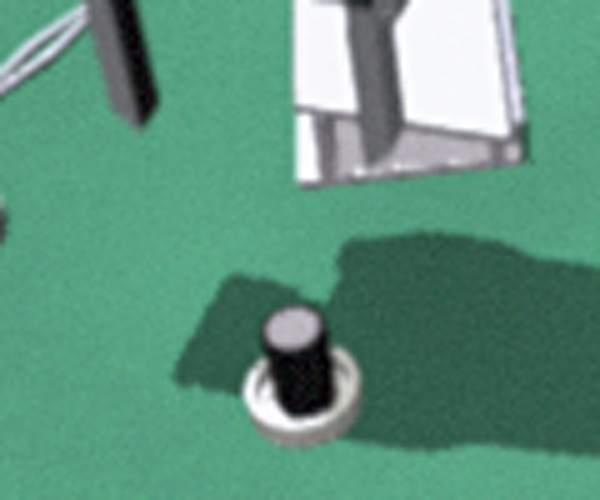

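View pics/w9.png

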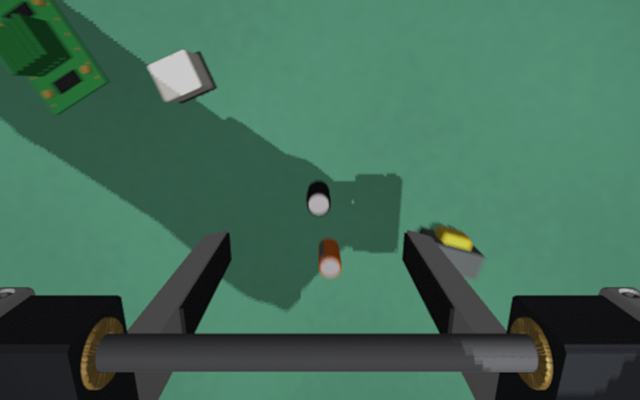

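```bash
python3 - <<'E'
from h import *
c=cam('wrist');print(ctrl.observe()['position'],w2px(c,(.5396,-.2127,.038)),px2w(c,319,204,.038))
E
```

```text
[ 0.53792546 -0.2125901   0.06043176] [316.92577986 211.20898955] [ 0.54106244 -0.2073598   0.038     ]
```

```bash
python3 - <<'E'
from h import *
st=ctrl.observe();c=cam('wrist',st);a=ctrl.grab_frame('wrist')[:,:,::-1];print(st['position'],w2px(c,(.5396,-.2127,.038)));crop(a,280,160,80,80,8,'pics/w10.png')
E
```

```text
[ 0.53792546 -0.2125901   0.06043176] [316.92577986 211.20898955]
```

View pics/w10.png

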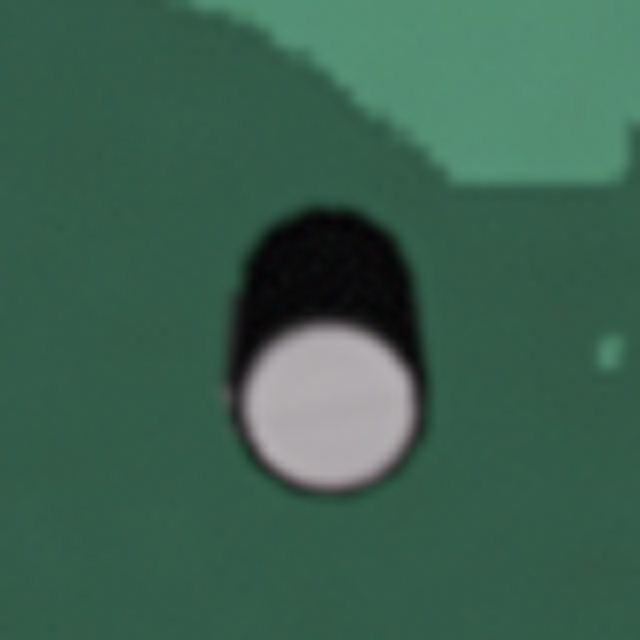

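It matches the prediction. Descending and gripping.

```bash
python3 -m pendant '[[0,0,0,0.002,0,0.03,0],[0,0,0,0,0,0.03,0],[0,0,0,0,0,0.0225,0],[0,0,0,0,0,0,255],[0,0,0,0,0,0,255],[0,0,0,0,0,0,255],[0,0,0,0,0,0,255],[0,0,0,0,0,0,255],[0,0,0,0,0,0,255],[0,0,0,0,0,0,255]]'; python3 -m pendant '[[0,0,0,0,0,0,255],[0,0,0,0,0,0,255],[0,0,0,0,0,0,255]]'
```

```text
time_s: 27.2
position: [0.5423, -0.212, -0.018]
tcp_rot: [3.142, -0.0, 0.0]
contact_force: [-0.4, -0.2, 0.7]
grip_width: 0.0276
time_s: 27.58
position: [0.5422, -0.212, -0.018]
tcp_rot: [3.141, 0.0, 0.0]
contact_force: [0.5, -0.2, 0.5]
grip_width: 0.0169
```

```bash
python3 -m pendant '[[0,0,0,0,0,0,255],[0,0,0,0,0,0,255]]';python3 - <<'E'
from h import *
a=ctrl.grab_frame('wrist')[:,:,::-1];crop(a,220,130,200,150,4,'pics/w11.png')
E
```

```text
time_s: 27.82
position: [0.5423, -0.212, -0.018]
tcp_rot: [3.141, 0.0, 0.001]
contact_force: [-0.7, 0.3, 0.2]
grip_width: 0.0173
```

View pics/w11.png

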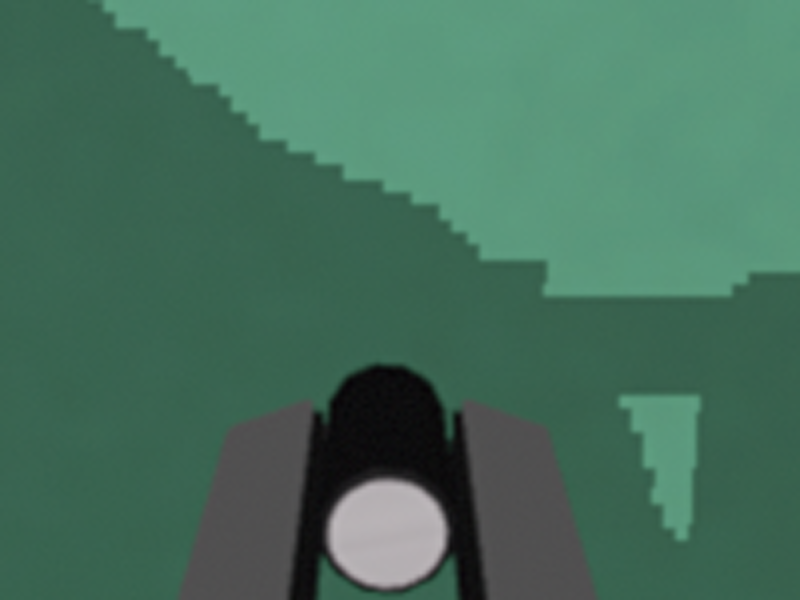

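Gripped squarely. Carrying it to the small cup.

```bash
python3 -m pendant '[[0,0,0,0,0,-0.01,255],[0,0,0,0,0,-0.03,255],[0,0,0,0,0,-0.04,255],[0,0,0,0,-0.02,-0.02,255],[0,0,0,0,-0.046,0,255],[0,0,0,0,-0.05,0,255],[0,0,0,0,-0.05,0,255],[0,0,0,0,-0.05,0,255],[0,0,0,0,-0.05,0,255],[0,0,0,0,-0.05,0,255]]'
python3 -m pendant '[[0,0,0,0,-0.05,0,255],[0,0,0,-0.01,-0.05,0,255],[0,0,0,-0.01,-0.05,0,255],[0,0,0,-0.01,-0.05,0,255],[0,0,0,-0.01,-0.05,0,255],[0,0,0,-0.006,-0.02,0,255],[0,0,0,0,0,0.03,255],[0,0,0,0,0,0.03,255],[0,0,0,0,0,0.015,255],[0,0,0,0,0,0,255]]'; python3 - <<'E'
from h import *
b=ctrl.grab_frame('scene')[:,:,::-1];crop(b,380,110,100,80,6,'pics/s13.png')
b=ctrl.grab_frame('side')[:,:,::-1];crop(b,230,260,100,100,6,'pics/d13.png')
E
```

```text
time_s: 29.12
position: [0.5421, 0.1057, 0.0828]
tcp_rot: [-3.141, -0.001, 0.0]
contact_force: [0.6, -0.1, -0.3]
grip_width: 0.0174
time_s: 30.38
position: [0.4961, 0.3733, 0.0068]
tcp_rot: [3.141, 0.0, -0.0]
contact_force: [0.8, 0.5, 0.2]
grip_width: 0.0172
```

View pics/s13.png

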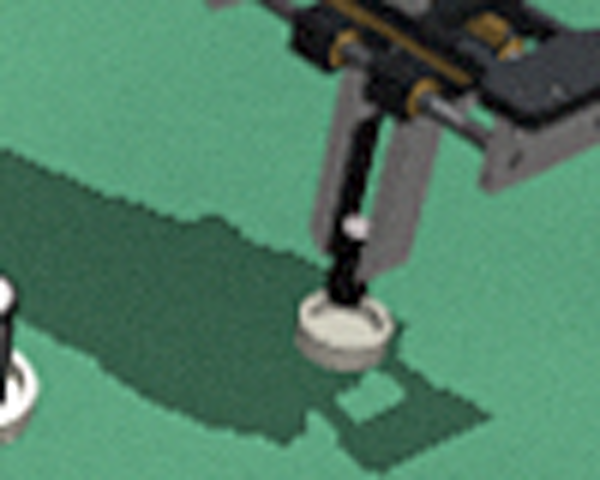

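View pics/d13.png

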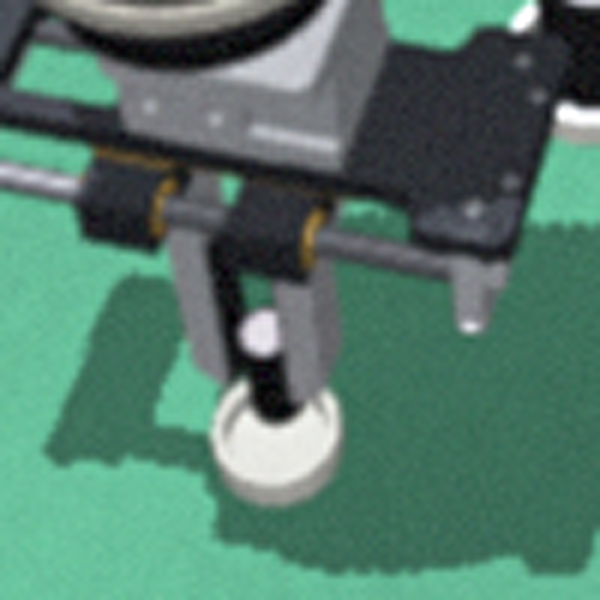

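```bash
python3 -m pendant '[[0,0,0,0,0,0.014,255],[0,0,0,0,0,0.004,255],[0,0,0,0,0,0.0015,255],[0,0,0,0,0,0.0005,255],[0,0,0,0,0,0,255]]';python3 -m pendant '[[0,0,0,0,0,0.0005,255],[0,0,0,0,0,0,255]]'
```

```text
time_s: 31.1
position: [0.4961, 0.3741, -0.0129]
tcp_rot: [-3.142, -0.0, 0.0]
contact_force: [-0.2, -0.3, -0.1]
grip_width: 0.0171
time_s: 31.35
position: [0.496, 0.374, -0.0135]
tcp_rot: [-3.142, -0.0, 0.0]
contact_force: [0.2, 0.1, -1.0]
grip_width: 0.0172
```

```bash
python3 -m pendant '[[0,0,0,0,0,0.0005,255],[0,0,0,0,0,0,255]]';python3 -m pendant '[[0,0,0,0,0,0.0004,255],[0,0,0,0,0,0,255]]'
```

```text
time_s: 31.6
position: [0.496, 0.374, -0.014]
tcp_rot: [3.142, -0.0, 0.0]
contact_force: [0.2, -0.2, 1.0]
grip_width: 0.017
time_s: 31.85
position: [0.4961, 0.3741, -0.0141]
tcp_rot: [-3.141, -0.0, 0.0]
contact_force: [-2.8, -0.8, 6.7]
grip_width: 0.0171
```

```bash
python3 -m pendant '[[0,0,0,0,0,0,200],[0,0,0,0,0,0,100],[0,0,0,0,0,0,0],[0,0,0,0,0,0,0],[0,0,0,0,0,0,0],[0,0,0,0,0,0,0],[0,0,0,0,0,-0.02,0],[0,0,0,0,0,-0.04,0],[0,0,0,0,0,-0.05,0],[0,0,0,0,0.01,-0.04,0]]'; python3 - <<'E'
from h import *
b=ctrl.grab_frame('side')[:,:,::-1];crop(b,230,260,100,100,6,'pics/d14.png')
E
python3 -m pendant '[[0,0,0,-0.01,0.04,0,0],[0,0,0,-0.01,0.05,0,0],[0,0,0,-0.01,0.05,0,0],[0,0,0,-0.01,0.05,0,0],[0,0,0,-0.01,0.05,0,0],[0,0,0,-0.004,0.05,0,0],[0,0,0,0,0.038,0,0],[0,0,10.6,0,0,0,0],[0,0,10.6,0,0,0,0],[0,0,10.6,0,0,0,0]]';python3 -m pendant '[[0,0,10.6,0,0,0,0],[0,0,10.6,0,0,0,0],[0,0,10.6,0,0,0,0],[0,0,1.4,0,0,0,0],[0,0,0,0,0,0,0]]'; python3 - <<'E'
from h import *
a=ctrl.grab_frame('wrist')[:,:,::-1];cv2.imwrite('pics/w14.png',a);print(ctrl.observe()['position'])
E
```

```text
time_s: 33.1
position: [0.4963, 0.3644, 0.1388]
tcp_rot: [-3.14, -0.001, 0.001]
contact_force: [-0.3, 1.1, 0.2]
grip_width: 0.094
time_s: 34.4
position: [0.4422, 0.0358, 0.1363]
tcp_rot: [-3.14, 0.0, -0.562]
contact_force: [-0.1, 0.8, -1.0]
grip_width: 0.094
time_s: 35.02
position: [0.4422, 0.036, 0.1359]
tcp_rot: [-3.141, 0.0, -1.131]
contact_force: [0.3, -0.2, 0.6]
grip_width: 0.0938
[0.44216635 0.03599335 0.13578981]
```

View pics/d14.png

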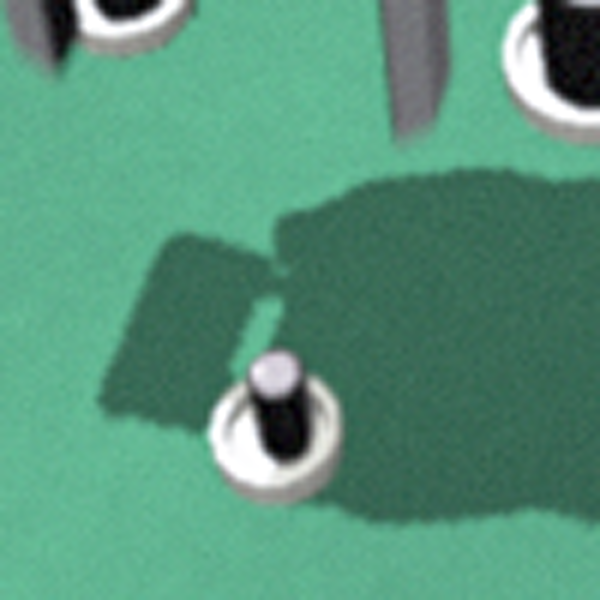

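View pics/w14.png

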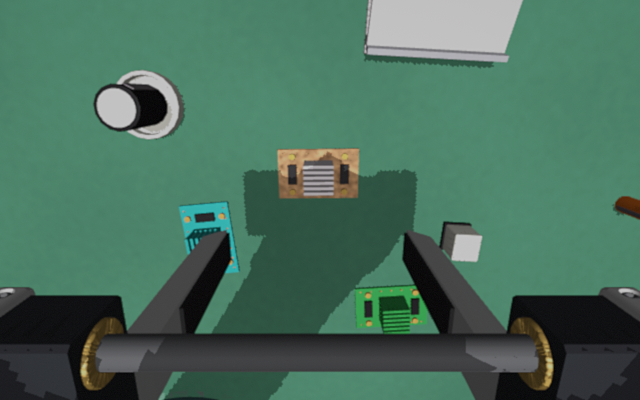

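```bash
python3 - <<'E'
from h import *
a=cv2.imread('pics/w14.png');crop(a,268,138,100,70,8,'pics/w14b.png');crop(a,355,0,180,70,4,'pics/w14c.png')
c=cam('wrist')
for p in [(.4426,.036,.003)]: print(w2px(c,p))
E
```

```text
[316.04989688 176.45232646]
```

View pics/w14b.png

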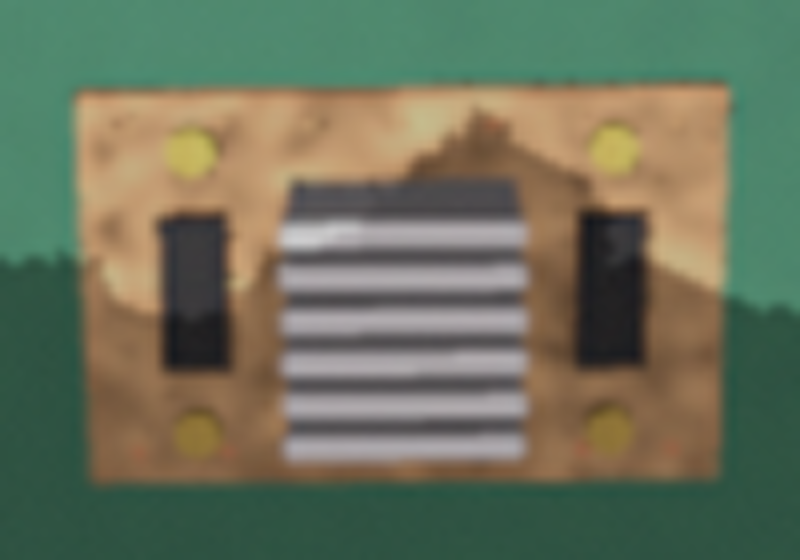

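View pics/w14c.png

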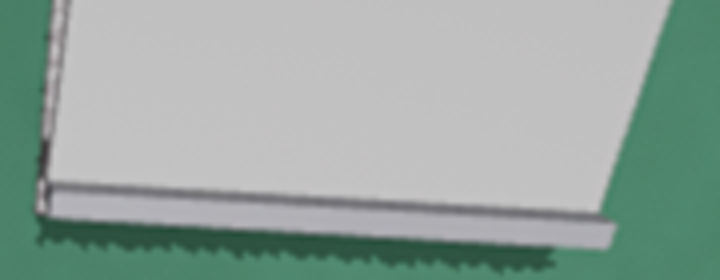

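```bash
python3 - <<'E'
from h import *
c=cam('wrist');g=lambda x,y,ox,oy,s:(ox+(x+.5)/s-.5,oy+(y+.5)/s-.5)
P=np.array([px2w(c,*g(x,y,268,138,8),.003) for x,y in [(77,92),(729,87),(720,481),(92,484)]])
print(P.round(4),P.mean(0))
an=lambda d:np.degrees(np.arctan2(d[1],d[0]))
print(an(P[0]-P[1]),an(P[3]-P[2]),an(P[0]-P[3]),an(P[1]-P[2]))
L=np.array([px2w(c,*g(x,y,355,0,4),.0294) for x,y in [(50,187),(603,219),(48,215),(611,247)]]);print(L.round(4),an(L[0]-L[1]),an(L[2]-L[3]))
E
```

```text
[[ 0.4513  0.0823  0.003 ]
 [ 0.486   0.0101  0.003 ]
 [ 0.4405 -0.0118  0.003 ]
 [ 0.406   0.0605  0.003 ]] [0.44595805 0.03528499 0.003     ]
115.66031768775947 115.49864412712893 25.667951730872982 25.800537226966572
[[ 0.568   0.0476  0.0294]
 [ 0.6123 -0.0611  0.0294]
 [ 0.5629  0.0454  0.0294]
 [ 0.6083 -0.0658  0.0294]] 112.15882187168555 112.19712464820991
```

```bash
python3 -m pendant '[[0,0,-0.3,0,-0.0015,0.05,0],[0,0,0,0,0,0.05,0],[0,0,0,0,0,0.04,0],[0,0,0,0,0,0.014,0],[0,0,0,0,0,0,0]]'; python3 - <<'E'
from h import *
a=ctrl.grab_frame('wrist')[:,:,::-1];cv2.imwrite('pics/w15.png',a)
E
```

```text
time_s: 35.7
position: [0.4437, 0.0363, -0.0181]
tcp_rot: [3.141, -0.0, -1.128]
contact_force: [-1.3, -0.5, 0.5]
grip_width: 0.0943
```

View pics/w15.png

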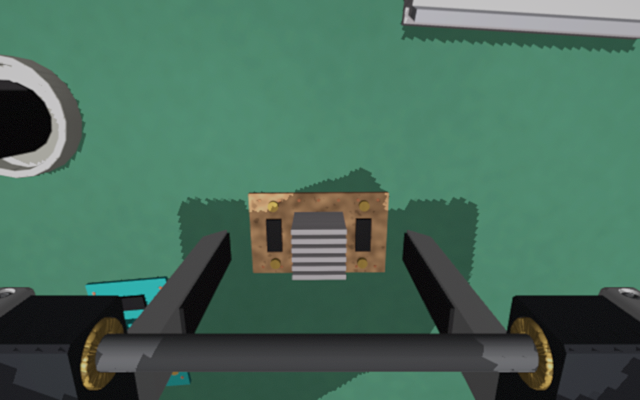

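```bash
python3 -m pendant '[[0,0,0,0,0,0.006,0],[0,0,0,0,0,0.004,0],[0,0,0,0,0,0,0]]'; python3 - <<'E'
from h import *
st=ctrl.observe();a=ctrl.grab_frame('wrist')[:,:,::-1];cv2.imwrite('pics/w16.png',a);c=cam('wrist',st);p=st['position'];print(p,w2px(c,(p[0],p[1],.031)),w2px(c,(p[0],p[1],.003)))
b=ctrl.grab_frame('scene')[:,:,::-1];crop(b,270,140,100,90,6,'pics/s16.png')
E
```

```text
time_s: 36.12
position: [0.4435, 0.0368, -0.0284]
tcp_rot: [-3.142, 0.0, -1.128]
contact_force: [-0.2, 0.2, 1.1]
grip_width: 0.0939
[ 0.44350936  0.03679634 -0.02836933] [315.64334655 267.45069257] [315.69231327 243.85295712]
```

View pics/w16.png

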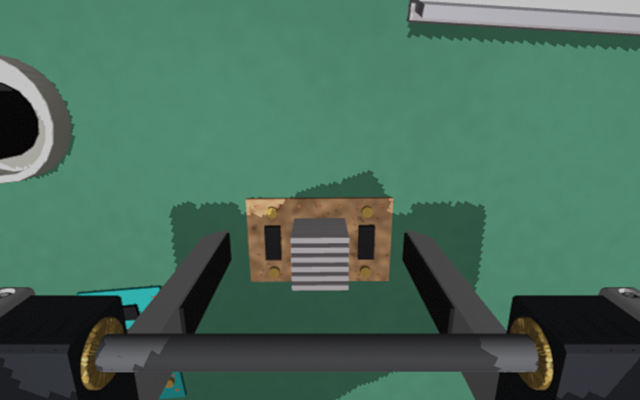

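View pics/s16.png

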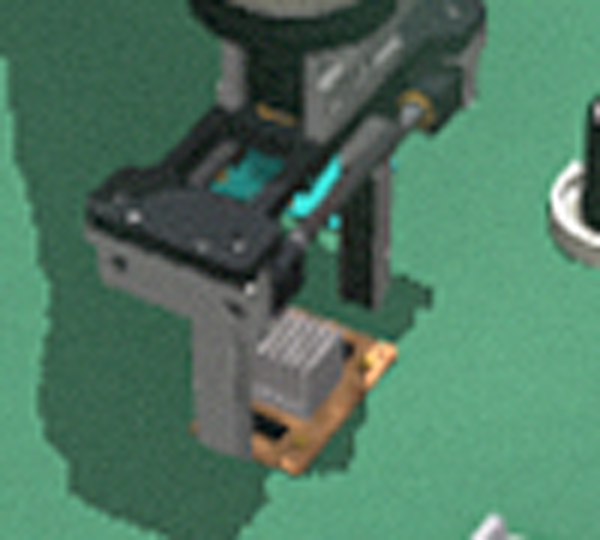

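```bash
python3 -m pendant '[[0,0,0,0,-0.002,0,0],[0,0,0,0,0,0,255],[0,0,0,0,0,0,255],[0,0,0,0,0,0,255],[0,0,0,0,0,0,255],[0,0,0,0,0,0,255],[0,0,0,0,0,0,255],[0,0,0,0,0,0,255],[0,0,0,0,0,0,255],[0,0,0,0,0,0,255]]';python3 -m pendant '[[0,0,0,0,0,0,255],[0,0,0,0,0,0,255],[0,0,0,0,0,-0.005,255],[0,0,0,0,0,-0.015,255],[0,0,0,0,0,-0.03,255],[0,0,0,0,0,-0.04,255],[0,0,0,0,0,-0.02,255],[0,0,0,0,0,0,255]]'; python3 - <<'E'
from h import *
st=ctrl.observe();a=ctrl.grab_frame('wrist')[:,:,::-1];cv2.imwrite('pics/w17.png',a);crop(a,220,190,200,120,4,'pics/w17b.png')
b=ctrl.grab_frame('side')[:,:,::-1];crop(b,280,120,120,120,5,'pics/d17.png')
E
```

```text
time_s: 37.48
position: [0.4453, 0.0374, -0.0284]
tcp_rot: [3.142, -0.0, -1.129]
contact_force: [1.1, -1.0, -0.7]
grip_width: 0.0279
time_s: 38.48
position: [0.446, 0.038, 0.0831]
tcp_rot: [-3.139, 0.001, -1.128]
contact_force: [-0.5, -0.1, -2.4]
grip_width: 0.0276
```

View pics/w17b.png

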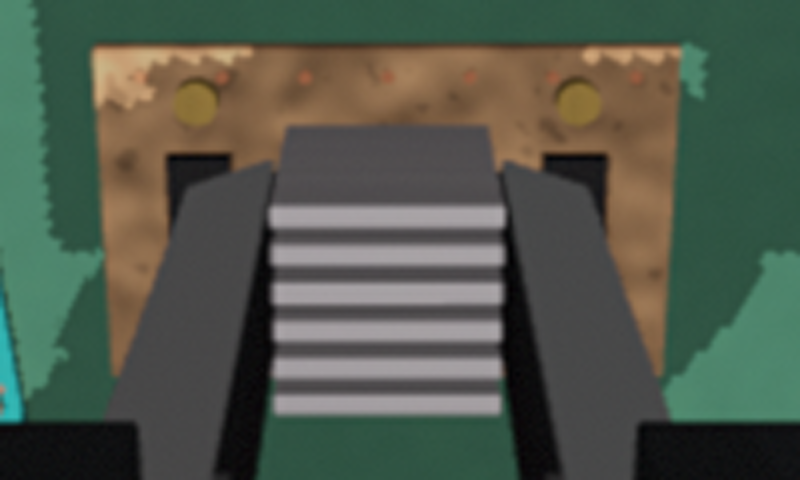

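View pics/d17.png

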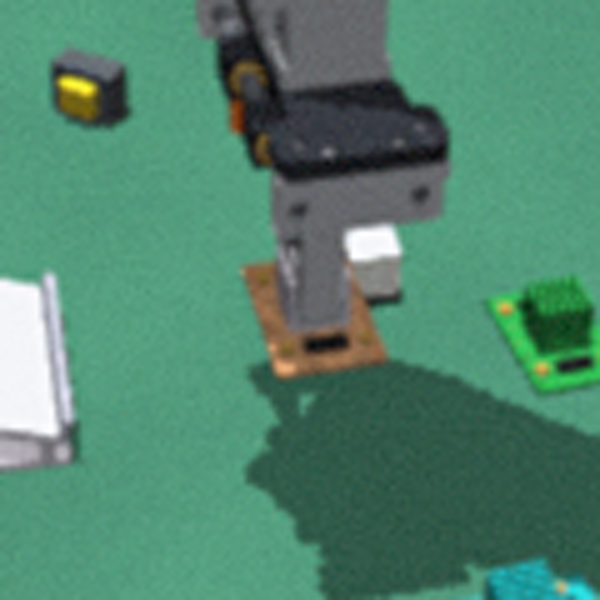

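View pics/w17.png

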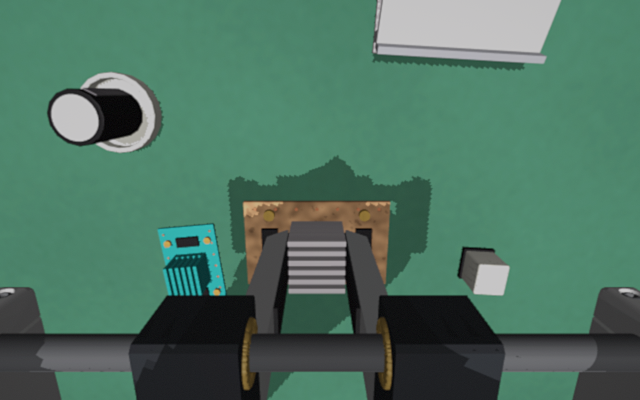

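The board is held level, with the sink gripped at 27.6 mm. Now I'll turn to the stand's yaw, tilt 20°, and compute the shift.

```bash
python3 -m pendant '[[0,0,3.2,0,0,-0.02,255],[5,0,0,0,0,0,255],[7.5,0,0,0,0,0,255],[7.5,0,0,0,0,0,255],[0,0,0,0,0,0,255]]'; cat >> h.py <<'E'
def toolpt(u,v,zt):
    i=ctrl.camera_info('wrist');M=i['mount'];d=M[:3,:3]@np.linalg.inv(i['camera_matrix'])@np.array([u,v,1.]);t=M[:3,3];return t+d*(zt-t[2])/d[2]
E
python3 - <<'E'
from h import *
print('far',toolpt(317,201.6,-.0314),'near',toolpt(317,283.6,-.0314),'sink',toolpt(243.75,201.6,-.0314),toolpt(390,201.6,-.0314))
st=ctrl.observe();Rm=R.from_euler('xyz',st['tcp_rot']).as_matrix();print(st['position'],Rm.round(3))
psi=np.radians(22.1);S=np.array([.638,.011,0]);Z=R.from_euler('z',psi).as_matrix()
des=Z@np.array([[0,-np.cos(np.radians(20)),np.sin(np.radians(20))],[-1,0,0],[0,-np.sin(np.radians(20)),-np.cos(np.radians(20))]])
print(des.round(3),'err deg tool',np.degrees(R.from_matrix(Rm.T@des).as_rotvec()))
for yb in(0,-.001):
    B=S+Z@[-.0265,0,.0285];T=B-des@[0,yb,-.0284];print('final',T.round(4),'shift tool',(Rm.T@(T-st['position'])).round(4))
E
```

```text
time_s: 39.2
position: [0.4431, 0.0375, 0.1009]
tcp_rot: [-2.802, 0.005, -1.186]
contact_force: [-0.5, 0.3, -1.2]
grip_width: 0.0278
far [ 0.00064291 -0.02472972 -0.0314    ] near [ 0.00069275  0.02506562 -0.0314    ] sink [-0.03901291 -0.02471995 -0.0314    ] [ 0.04017916 -0.02473945 -0.0314    ]
[0.44309727 0.0375189  0.10091972] [[ 0.376 -0.874  0.307]
 [-0.927 -0.353  0.129]
 [-0.005 -0.333 -0.943]]
[[ 0.376 -0.871  0.317]
 [-0.927 -0.354  0.129]
 [ 0.    -0.342 -0.94 ]] err deg tool [ 0.52405808  0.24613575 -0.11849676]
final [0.6224 0.0047 0.0018] shift tool [ 0.0983 -0.1122  0.1443]
final [0.6216 0.0043 0.0015] shift tool [ 0.0983 -0.1112  0.1443]
```

```bash
python3 -m pendant '[[0.5,0.2,0,0.02,-0.02,0,255],[0,0,0,0.025,-0.04,0,255],[0,0,0,0.03,-0.04,0.01,255],[0,0,0,0.023,-0.018,0.03,255],[0,0,0,0,0,0.04,255],[0,0,0,0,0,0.025,255],[0,0,0,0,0,0.009,255],[0,0,0,0,0,0,255]]'; python3 - <<'E'
from h import *
st=ctrl.observe();Rm=R.from_euler('xyz',st['tcp_rot']).as_matrix();print('shift',(Rm.T@(np.array([.6224,.0047,.0018])-st['position'])).round(4))
a=ctrl.grab_frame('wrist')[:,:,::-1];cv2.imwrite('pics/w18.png',a)
b=ctrl.grab_frame('scene')[:,:,::-1];crop(b,290,190,130,110,6,'pics/s18.png')
b=ctrl.grab_frame('side')[:,:,::-1];crop(b,220,130,100,100,6,'pics/d18.png')
E
```

```text
time_s: 40.2
position: [0.6137, 0.003, 0.0331]
tcp_rot: [-2.798, -0.006, -1.187]
contact_force: [-0.2, 0.5, -0.8]
grip_width: 0.0276
shift [0.0015 0.0024 0.0324]
```

View pics/w18.png

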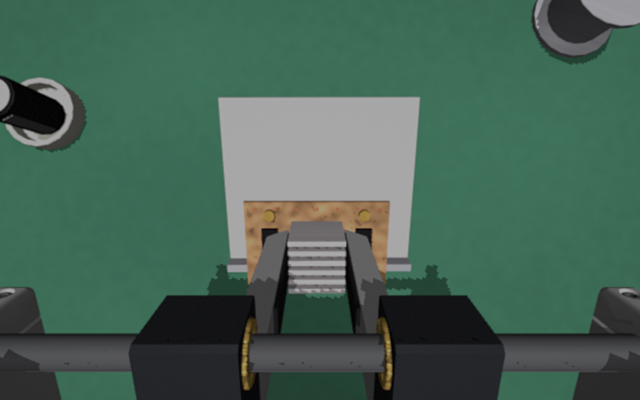

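View pics/s18.png

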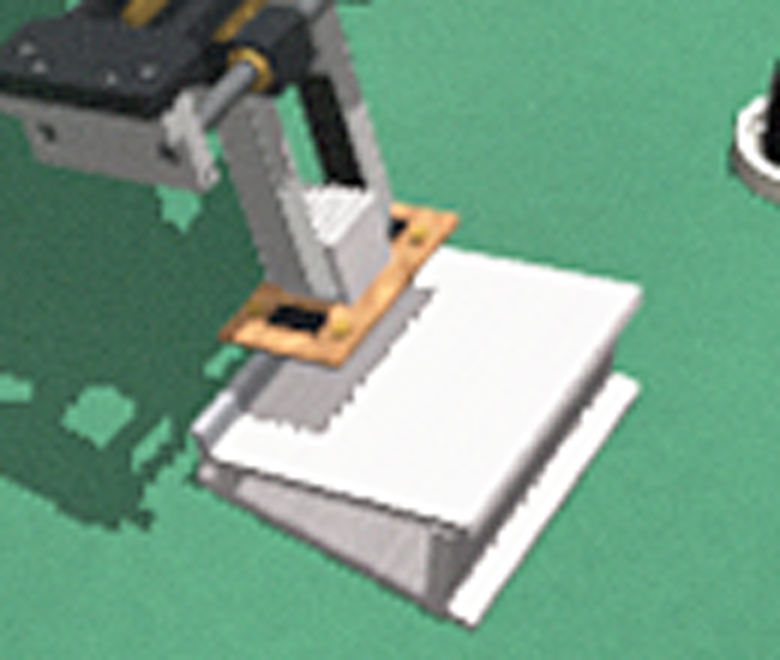

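View pics/d18.png

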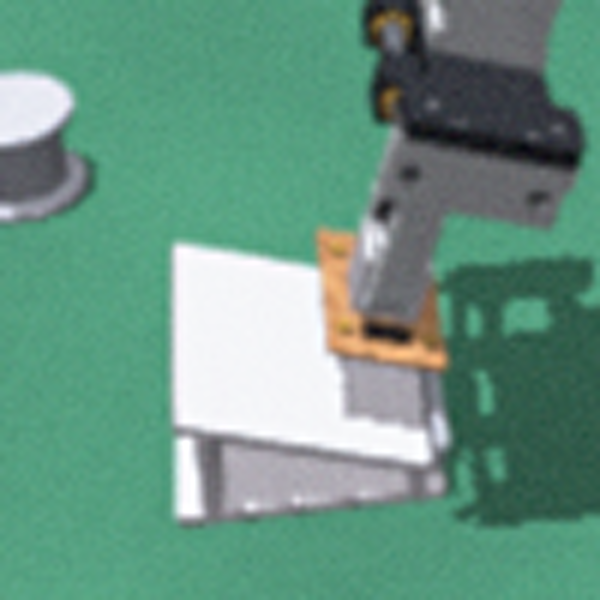

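The board is parallel to the stand and centred: stand columns 219–419, board 244–390. I'll approach 6 mm uphill and just above the face.

```bash
python3 -m pendant '[[0,0,0,0.001,-0.004,0.012,255],[0,0,0,0,0,0.012,255],[0,0,0,0,0,0.003,255],[0,0,0,0,0,0,255]]'; python3 - <<'E'
from h import *
st=ctrl.observe();Rm=R.from_euler('xyz',st['tcp_rot']).as_matrix();print('shift',(Rm.T@(np.array([.6224,.0047,.0018])-st['position'])).round(4))
a=ctrl.grab_frame('wrist')[:,:,::-1];crop(a,200,60,240,240,3,'pics/w19.png')
b=ctrl.grab_frame('side')[:,:,::-1];crop(b,230,140,80,80,8,'pics/d19.png')
E
```

```text
time_s: 40.85
position: [0.626, 0.0068, 0.0096]
tcp_rot: [-2.797, -0.005, -1.188]
contact_force: [0.5, 0.0, -0.6]
grip_width: 0.0281
shift [0.0005 0.0066 0.006 ]
```

View pics/w19.png

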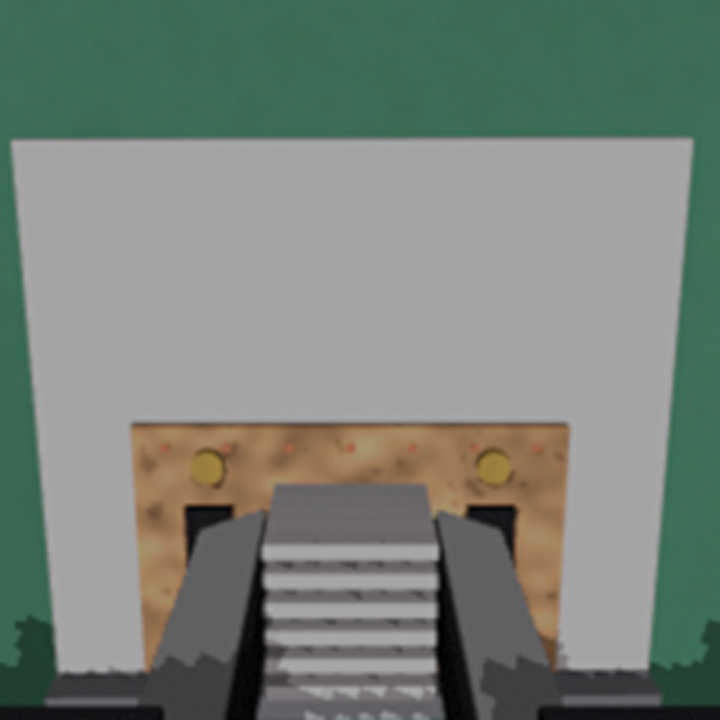

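View pics/d19.png

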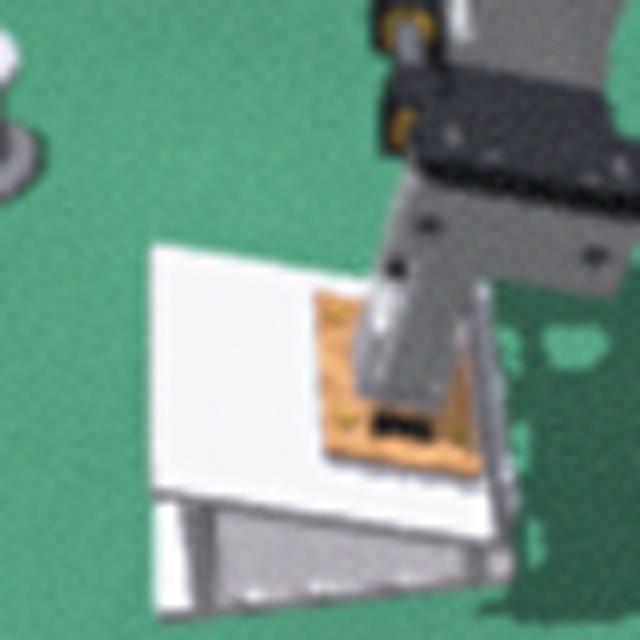

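```bash
python3 -m pendant '[[0,0,0,0,0,0.002,255],[0,0,0,0,0,0.0015,255],[0,0,0,0,0,0,255]]';python3 -m pendant '[[0,0,0,0,0.003,0,255],[0,0,0,0,0.001,0,255],[0,0,0,0,0,0,255]]';python3 -m pendant '[[0,0,0,0,0.001,0,255],[0,0,0,0,0,0,255]]'
```

```text
time_s: 41.32
position: [0.6273, 0.0075, 0.0066]
tcp_rot: [-2.796, -0.006, -1.187]
contact_force: [0.3, -0.0, -1.7]
grip_width: 0.0275
time_s: 41.7
position: [0.6238, 0.0059, 0.0053]
tcp_rot: [-2.796, -0.006, -1.188]
contact_force: [0.8, -0.2, -0.9]
grip_width: 0.0277
time_s: 41.95
position: [0.6229, 0.0057, 0.005]
tcp_rot: [-2.796, -0.006, -1.187]
contact_force: [-0.7, -0.6, -1.3]
grip_width: 0.0277
```

```bash
for i in 1; do python3 -m pendant '[[0,0,0,0,0.0008,0,255],[0,0,0,0,0,0,255]]';done; python3 -m pendant '[[0,0,0,0,0.0008,0,255],[0,0,0,0,0,0,255]]'
```

```text
time_s: 42.2
position: [0.6228, 0.0056, 0.005]
tcp_rot: [-2.796, -0.006, -1.187]
contact_force: [4.3, 1.6, -0.6]
grip_width: 0.0277
time_s: 42.45
position: [0.6227, 0.0055, 0.005]
tcp_rot: [-2.795, -0.006, -1.187]
contact_force: [6.8, 3.5, -0.2]
grip_width: 0.0277
```

The board touches the ledge with about 7 N. Now I'll lower it onto the face.

```bash
python3 -m pendant '[[0,0,0,0,-0.0003,0.001,255],[0,0,0,0,0,0,255]]'; python3 -m pendant '[[0,0,0,0,0,0.0007,255],[0,0,0,0,0,0,255]]'
```

```text
time_s: 42.7
position: [0.623, 0.0056, 0.0041]
tcp_rot: [-2.795, -0.006, -1.187]
contact_force: [6.6, 2.6, 2.2]
grip_width: 0.0272
time_s: 42.95
position: [0.6233, 0.0056, 0.0036]
tcp_rot: [-2.795, -0.006, -1.187]
contact_force: [5.1, 1.9, 3.2]
grip_width: 0.0279
```

```bash
python3 -m pendant '[[0,0,0,0,0,0.0006,255],[0,0,0,0,0,0,255]]'; python3 -m pendant '[[0,0,0,0,0,0.0005,255],[0,0,0,0,0,0,255]]'
```

```text
time_s: 43.2
position: [0.6235, 0.0056, 0.003]
tcp_rot: [-2.795, -0.006, -1.187]
contact_force: [4.7, 2.8, 4.1]
grip_width: 0.028
time_s: 43.45
position: [0.6237, 0.0057, 0.0026]
tcp_rot: [-2.795, -0.006, -1.187]
contact_force: [4.6, 2.7, 5.3]
grip_width: 0.0277
```

```bash
python3 -m pendant '[[0,0,0,0,0,0.0005,255],[0,0,0,0,0,0,255]]'; python3 -m pendant '[[0,0,0,0,0,0.0005,255],[0,0,0,0,0,0,255]]'
```

```text
time_s: 43.7
position: [0.6238, 0.0056, 0.0024]
tcp_rot: [-2.795, -0.006, -1.188]
contact_force: [-0.0, 1.1, 14.3]
grip_width: 0.0277
time_s: 43.95
position: [0.6239, 0.0056, 0.0023]
tcp_rot: [-2.794, -0.005, -1.188]
contact_force: [-6.7, 1.2, 24.8]
grip_width: 0.0278
```

```bash
python3 - <<'E'
from h import *
st=ctrl.observe();Rm=R.from_euler('xyz',st['tcp_rot']).as_matrix();print('shift',(Rm.T@(np.array([.6224,.0047,.0018])-st['position'])).round(4), (Rm.T@st['contact_force']).round(1))
b=ctrl.grab_frame('side')[:,:,::-1];crop(b,230,140,80,80,8,'pics/d20.png')
b=ctrl.grab_frame('scene')[:,:,::-1];crop(b,310,210,100,85,7,'pics/s20.png')
E
```

```text
shift [ 0.0003  0.0018 -0.0001] [ -3.5  -3.1 -25.3]
```

View pics/d20.png

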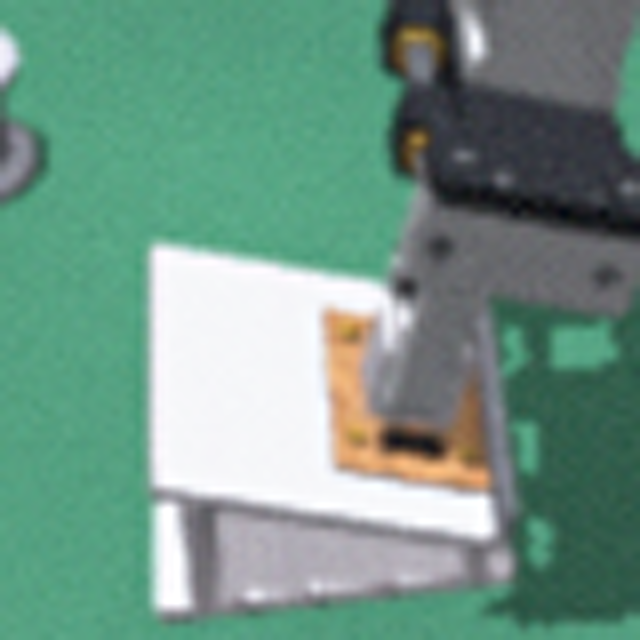

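View pics/s20.png

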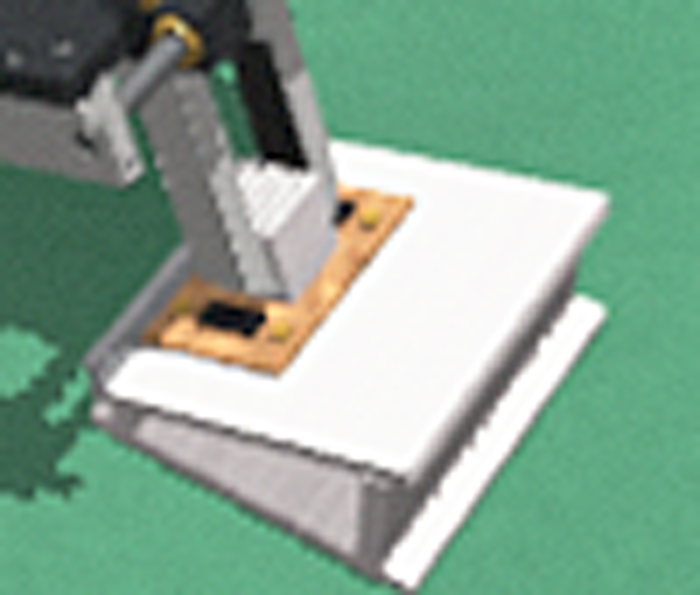

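It's seated on the face at the predicted height. I'll ease the normal load, nudge once more against the ledge, then release.

```bash
python3 -m pendant '[[0,0,0,0,0,-0.0007,255],[0,0,0,0,0.0008,0,255],[0,0,0,0,0,0,255]]';python3 -m pendant '[[0,0,0,0,0.0006,0,255],[0,0,0,0,0,0,255]]'; python3 - <<'E'
from h import *
st=ctrl.observe();Rm=R.from_euler('xyz',st['tcp_rot']).as_matrix();print('shift',(Rm.T@(np.array([.6224,.0047,.0018])-st['position'])).round(4), (Rm.T@st['contact_force']).round(1))
E
```

```text
time_s: 44.42
position: [0.6237, 0.0056, 0.0024]
tcp_rot: [-2.794, -0.006, -1.187]
contact_force: [8.5, 3.1, 6.1]
grip_width: 0.0275
time_s: 44.68
position: [0.6237, 0.0056, 0.0024]
tcp_rot: [-2.793, -0.006, -1.187]
contact_force: [10.8, 4.3, 5.4]
grip_width: 0.0279
shift [0.0004 0.0016 0.0001] [  0.1 -12.8  -1.1]
```

```bash
python3 -m pendant '[[0,0,0,0,0,0,220],[0,0,0,0,0,0,180],[0,0,0,0,0,0,140],[0,0,0,0,0,0,80],[0,0,0,0,0,0,0],[0,0,0,0,0,0,0],[0,0,0,0,0,0,0],[0,0,0,0,0,0,0],[0,0,0,0,0,0,0]]';python3 -m pendant '[[0,0,0,0,0,-0.01,0],[0,0,0,0,0,-0.03,0],[0,0,0,0,0,-0.05,0],[0,0,0,0,0,-0.05,0],[0,0,0,0,0,0,0]]'; python3 - <<'E'
from h import *
st=ctrl.observe();cv2.imwrite('pics/w21.png',ctrl.grab_frame('wrist')[:,:,::-1])
b=ctrl.grab_frame('side')[:,:,::-1];crop(b,230,140,80,80,8,'pics/d21.png')
b=ctrl.grab_frame('scene')[:,:,::-1];crop(b,310,210,100,85,7,'pics/s21.png')
E
```

```text
time_s: 45.8
position: [0.6216, 0.0051, 0.0011]
tcp_rot: [-2.796, -0.006, -1.187]
contact_force: [-0.4, 0.4, 0.4]
grip_width: 0.0929
time_s: 46.42
position: [0.578, -0.0122, 0.1361]
tcp_rot: [-2.792, -0.005, -1.188]
contact_force: [0.8, -0.2, -0.2]
grip_width: 0.0939
```

View pics/w21.png

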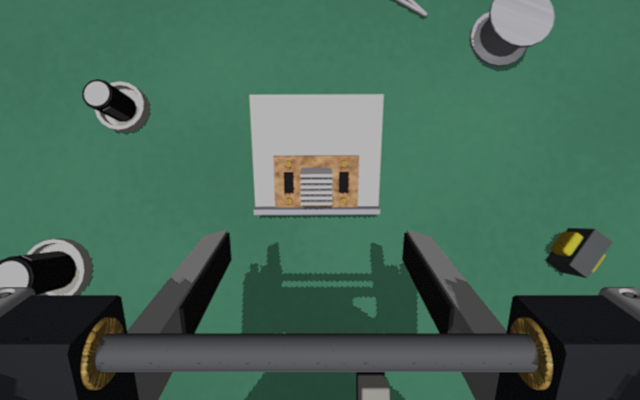

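View pics/d21.png

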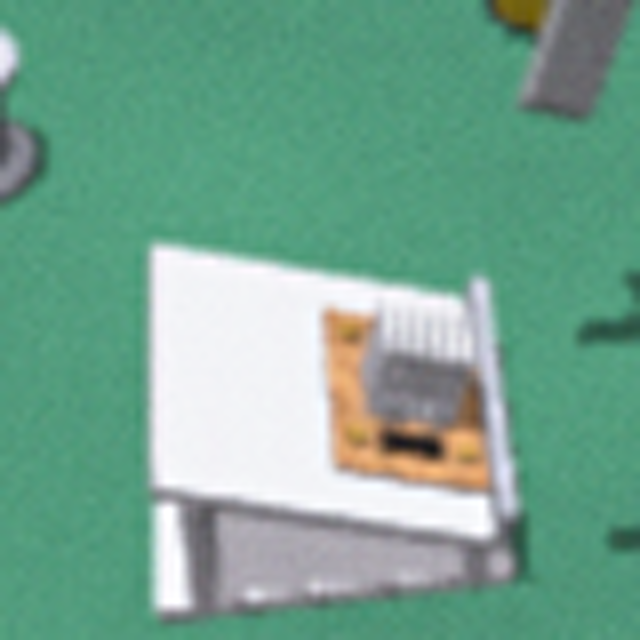

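View pics/s21.png

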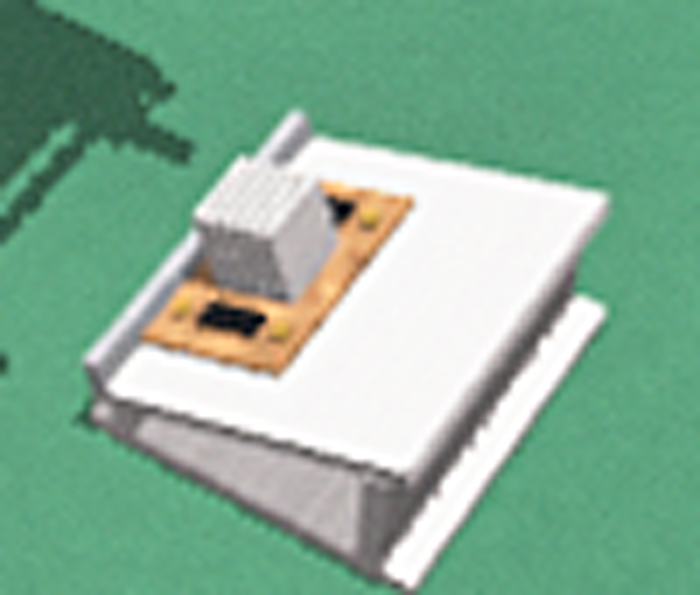

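The board is square against the ledge and centred, with the heat sink up: wrist view board columns 274–358 on the stand's 250–383. One last overall check.

```bash
python3 -m pendant '[[0,0,0,0,0,-0.04,0],[0,0,0,0,0,-0.02,0],[0,0,0,0,0,0,0]]'; python3 - <<'E'
from h import *
cv2.imwrite('pics/s22.png',ctrl.grab_frame('scene')[:,:,::-1]);b=ctrl.grab_frame('side')[:,:,::-1];crop(b,140,90,270,260,2.2,'pics/d22.png')
E
```

```text
time_s: 46.95
position: [0.5586, -0.019, 0.1896]
tcp_rot: [-2.796, -0.005, -1.187]
contact_force: [0.8, 0.2, -0.5]
grip_width: 0.094
```

View pics/s22.png

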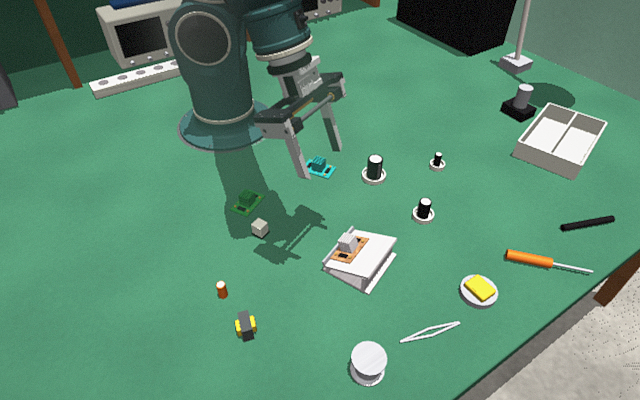

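View pics/d22.png

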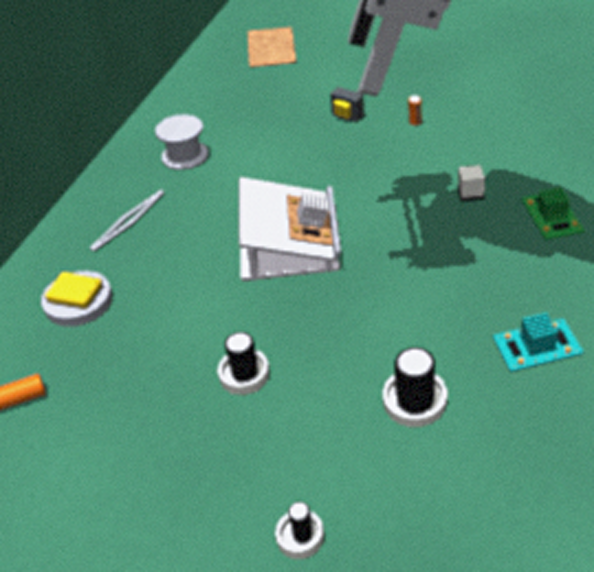

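All three caps stand upright in their cups at (374,168), (424,208) and (437,160). The board lies on the stand, and the relay, transformer, orange cap and both look-alike boards haven't moved.

```bash
python3 -c "
from workcell import ctrl
print(ctrl.job_done())"
```

```text
the job is handed in; nothing more can be done
None
```

I handed the job in at about 47 s, with all four parts in place. The three capacitors stand upright in the cups of their size. The brown board lies on the stand with the heat sink up, square, centred, and a long edge against the ledge.

**First grasp went wrong:** my first try at the large capacitor failed because the real fingertips sit about 38 mm behind the reported TCP, which disagrees with the description. A fingertip came down on top of the cap and tilted it about 25°. The wrist force reached about 42 N, from the finger rather than the gripper body. I eased the cap back upright and used the corrected offset from then on.

**Contact forces when setting down:**
- **Large cap:** about 35 N into its cup for a moment before I backed off, which was firmer than the others.
- **Medium and small caps:** about 4 N and 7 N.
- **Board:** up to about 25 N on the stand's face, then eased to 13 N or less against the ledge before I let go.

**Last checks:** the final scene and side pictures show everything as asked. The relay, transformer, orange cap and both look-alike boards are where they were, and the gripper is clear. The board met the ledge about 1.7 mm short of my calculated position. The pictures show its edge on the ledge, so I take that as an error in where I located the stand.

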